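Put the washed mincer plates and knife back on the plate rack

TASK

The washed mincer parts, three cutting plates and a cross knife, lie mixed about the table. Put each one back over the rack post that already holds a part of the same shape, so that the post comes up through its bore and it lies flat on top of its like, and let go of it.

Things in the scene. Friction and masses are not known exactly. Their poses are not given: they have to be found in the camera images.
- kidney_plate_center (a point): Centre of the loose kidney plate: flat round steel plate, 66 mm across and 12 mm thick, with three large kidney-shaped openings round a 20 mm centre bore. The point is on its axis, half-way up (6 mm over its underside); z is its axis. It starts lying flat on the table. Weighs about 170 g; can be gripped from above across its diameter (66 mm).
- coarse_plate_center (a point): Centre of the loose coarse plate: flat round steel plate, 66 mm across and 12 mm thick, with one ring of seven 13 mm holes round a 20 mm centre bore. The point is on its axis, half-way up (6 mm over its underside); z is its axis. It starts lying flat on the table. Weighs about 170 g; can be gripped from above across its diameter (66 mm).
- fine_plate_center (a point): Centre of the loose fine plate: flat round steel plate, 66 mm across and 12 mm thick, covered with three rings of small 4.4 mm holes round a 20 mm centre bore. The point is on its axis, half-way up (6 mm over its underside); z is its axis. It starts lying flat on the table. Weighs about 170 g; can be gripped from above across its diameter (66 mm).
- cross_knife_center (a point): Centre of the loose cross knife: flat steel cross of four straight arms, 62 mm from tip to tip, each arm 12.4 mm wide with a square end, 12 mm thick, with a 20 mm square centre bore; its x and y axes run along the arms. The point is on its axis, half-way up (6 mm over its underside); z is its axis. It starts lying flat on the table. Weighs about 100 g; can be gripped from above across two opposite arm tips (62 mm).
- stored_kidney_plate: The kidney plate already stored on the rack, same shape and size as the loose one; cannot be moved. Its origin is the centre of its underside, on the axis of the post that stands up through its bore; its top is 12 mm above the origin, the post's tip 43 mm above it.
- stored_coarse_plate: The coarse plate already stored on the rack, same shape and size as the loose one; cannot be moved. Its origin is the centre of its underside, on the axis of the post that stands up through its bore; its top is 12 mm above the origin, the post's tip 43 mm above it.
- stored_fine_plate: The fine plate already stored on the rack, same shape and size as the loose one; cannot be moved. Its origin is the centre of its underside, on the axis of the post that stands up through its bore; its top is 12 mm above the origin, the post's tip 43 mm above it.
- stored_cross_knife: The cross knife already stored on the rack, same shape and size as the loose one; cannot be moved. Its origin is the centre of its underside, on the axis of the post that stands up through its bore; its top is 12 mm above the origin, the post's tip 43 mm above it.
- plate_rack: Storage rack, fixed: blue plastic board, 430 mm long (along its y) by 100 mm wide (x), top 15 mm above the table, with four upright steel posts in one row along its y at -135, -45, +45 and +135 mm, each 7 mm thick, tapering over the upper 11 mm to a 2 mm tip, 58 mm above the table. Each post carries one stored part of a different kind; which kind is on which post varies. Origin: centre of the underside.
Things that resemble listed ones, but are neither listed nor needed, are in the scene too. What is shaped like the part that bears cross_knife_center but turquoise is not meant. Leave any purple look-alike of the part that bears kidney_plate_center alone.

How it is judged:
By the outcome, as a careful person would: the job done as asked, in the order asked, and still so for the second after the job is handed in, with the robot touching nothing.
It also fails if it takes over 102 s, if anything falls off the work surface, if the arm or the gripper's body presses on something with over 40 N, if the wrist force passes 120 N, or if a joint passes its speed limit or range.

ROBOT

A 7-joint arm with a two-finger parallel gripper is mounted at the origin on the work surface; the furniture and walls round the work are solid. World frame = base frame: x ahead of the robot, y to its left, z up, the work surface at z = 0. Lengths are in m, angles in rad, forces in N, time in s.
With the tool pointing down it reaches from about 0.425 to 0.875 m from the base axis. Payload 4.7 kg.
Tool frame: the origin (TCP) lies on the centre line of the jaws, within the pads' length; the fingertips stand 19 mm ahead of it and the grasp point (between the pads) is the TCP (ctrl.nose_length is the distance from the TCP to the fingertips, in m); z points along the fingers, x is the direction in which the jaws open and shut, and the axes are right-handed (so a half turn about z gives the same grasp; the last joint's range is limited). The gripper opens to 87 mm and grips with 3 to 60 N. Pads are 19 mm wide; open, the fingers measure 117 mm over their backs; the gripper's body (75 mm by 190 mm) begins 51 mm behind the grasp point.
Start: joints at [-1.171, 0.321, -0.07, 1.45, 0.023, 1.371, -0.057], TCP at [0.245, 0.602, 0.242] pointing down, gripper open.
Joint ranges: [-2.86, 2.86], [-0.3, 2.09], [-1.38, 1.24], [0.06, 2.45], [-1.56, 4.7], [0.09, 2.05], [-2.69, 2.69]. Speed limits (rad/s): [2.57, 2.57, 3.14, 3.14, 3.14, 3.14, 3.14].

INTERFACE

Orientations are given as a rotation vector (axis times angle).
In Python, from bench import ctrl gives the robot as it stands. The module is installed in compiled form; this text tells all that it offers.
- The arm moves only by the shell command python3 -m crank 'ROWS' [OPENING] [FORCE]. ROWS is a JSON object of lists of equal length, an entry for each row: "dp": the shift along the tool's x, y, z in cm, a list of three; "delta_rot": the turn, a rotation vector about the tool's x, y, z in rad, a list of three. In form: {"dp": [[x, y, z], ...], "delta_rot": [[rx, ry, rz], ...]}. A call has exactly 8 rows; each row shifts and turns the commanded pose from where the row before left it, along the tool's axes as they then stand; what a row does not reach is not made up. A row lasts 1/10 s, in which the tool goes at most 50 mm and 8.59 degrees, less where a joint would pass 70% of its speed; a pose out of reach is approached as far as the arm can. A call with a gripper value outside its range is refused whole. OPENING is the finger opening in cm, from 0 to 8.7, set as the call begins (- or left out, the last holds). The fingers move at their own pace and stop on an object; FORCE is the grip in N (left out, the last holds). Time passes only in rows, so rows that do not move let the fingers close, or fill a call up. It gives the time, the measured TCP pose, the force and the opening at its end, in the units of the state.
- ctrl.get_state(): the state, without advancing time (a new reading comes with each control period).
- ctrl.get_image(name): name is "side" or "top"; returns the picture (400x640x3 uint8, blue, green, red); there is no depth.
- ctrl.camera_info(name): a dict with "camera_matrix" (3x3 intrinsics, pixels), "xyz" and "orientation" of the camera in the world. Camera axes: x right, y down, z forward; pixel columns grow to the right and rows downward; lengths in m; the calibration is good to about 2 mm. A picture is of the moment at which its call begins. camera_info takes no time and is no camera call.
- ctrl.close_job(): hands the job in, once; it reports no verdict.
The state is a dict: "time": time; "joint_positions": joint angles; "qd": joint speeds; "joint_torque": joint torques, N m; "position": TCP position; "tool_rot": TCP orientation; "ft_force": force on the tool from outside, world axes, zero at the start; "torque": the same for the moment, N m; "grip_width": opening from 0.0 (shut) to 1.0 (fully open).
Only numpy, scipy, OpenCV 4.12 (cv2) and the standard library are available. Lean on these libraries where they do the work, as an engineer would, in place of code of your own. Each camera call takes 0.05 s, during which the arm holds its last target.

## Working session

There is one attempt and no reset: what is moved stays moved. The work goes in short steps, Python scripts to look and compute and a shell command to move; the robot and the scene stay as the last step left them, time stands still between calls to the robot, and variables do not carry over. Pictures are saved under pics/ and viewed, and the job is handed in when it is done.

```bash
mkdir -p pics
python3 - <<'E'
from bench import ctrl
import cv2
print(ctrl.get_state())
for n in ("side","top"):
    cv2.imwrite(f"pics/{n}0.png",ctrl.get_image(n)); print(ctrl.camera_info(n))
print(ctrl.nose_length)
E
```

```text
{'time': 0.0, 'joint_positions': array([-1.17086245,  0.32181655, -0.0700681 ,  1.45166392,  0.02258504,
        1.37078555, -0.05692921]), 'qd': array([-0.00086127,  0.00020834,  0.0001761 ,  0.00082847,  0.00312386,
       -0.0010144 ,  0.00018765]), 'joint_torque': array([-1.40545239e-04, -4.91289890e+01, -4.04150113e-01, -3.12534034e+01,
       -6.40116166e-02,  4.34664753e-02,  1.65463734e-04]), 'position': array([0.24447315, 0.60172319, 0.24047108]), 'tool_rot': array([ 2.60521331e+00,  1.75367947e+00, -2.37791716e-03]), 'ft_force': array([ 0.17329474, -0.12474315, -0.65640112]), 'torque': array([-0.03597659,  0.04272628, -0.06821694]), 'grip_width': 0.9962930399619336}
{'camera_matrix': array([[476.09381544,   0.        , 316.82599986],
       [  0.        , 476.09381544, 192.69533509],
       [  0.        ,   0.        ,   1.        ]]), 'xyz': array([-0.04758946, -0.86417253,  0.67764728]), 'orientation': array([-2.05150418,  0.59267365, -0.32363262])}
{'camera_matrix': array([[460.31429667,   0.        , 319.17886003],
       [  0.        , 460.31429667, 194.98448123],
       [  0.        ,   0.        ,   1.        ]]), 'xyz': array([0.35010579, 0.00544729, 1.28557018]), 'orientation': array([-2.18379541,  2.15487788, -0.13444866])}
0.019
```

View pics/side0.png

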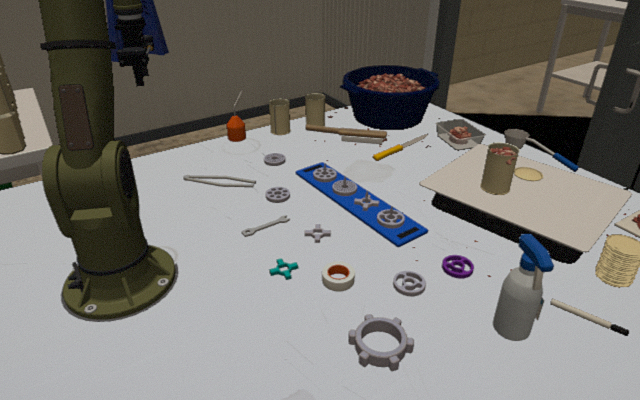

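View pics/top0.png

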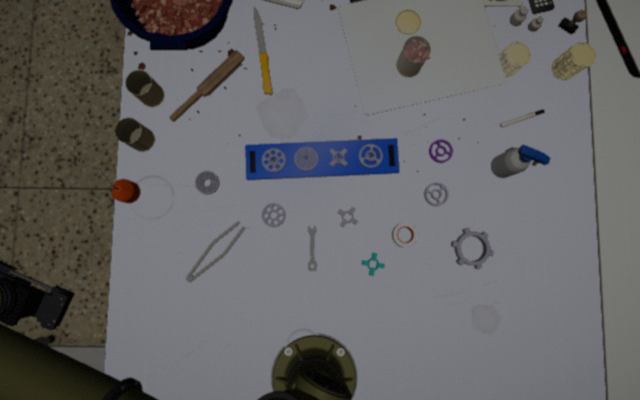

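The top view shows the loose parts: fine at (207,183), coarse at (273,215), grey knife at (347,217) and grey kidney at (436,195). The stored parts are coarse (273,160), fine (307,158), knife (338,157) and kidney (370,156). The turquoise knife (373,264) and the purple kidney (440,151) are the excluded look-alikes. I'll confirm this in an enlarged crop.

```bash
cat > h.py <<'E'
import numpy as np, cv2
from scipy.spatial.transform import Rotation as R
from bench import ctrl
def ray(cam,uv,z):
    i=ctrl.camera_info(cam);K=i["camera_matrix"];Rm=R.from_rotvec(i["orientation"]).as_matrix()
    d=Rm@np.linalg.inv(K)@np.array([uv[0],uv[1],1.]);c=i["xyz"]
    return c+d*(z-c[2])/d[2]
def proj(cam,p):
    i=ctrl.camera_info(cam);Rm=R.from_rotvec(i["orientation"]).as_matrix()
    q=i["camera_matrix"]@(Rm.T@(np.array(p)-i["xyz"]));return q[:2]/q[2]
def rect(cam,img,z,x0,x1,y0,y1,s=2000):
    # metric rectified view of plane z: col = (y1-y)*s, row=(x1-x)*s
    W,H=int((y1-y0)*s),int((x1-x0)*s)
    src=np.float32([proj(cam,(x1,y1,z)),proj(cam,(x1,y0,z)),proj(cam,(x0,y0,z)),proj(cam,(x0,y1,z))])
    M=cv2.getPerspectiveTransform(src,np.float32([[0,0],[W,0],[W,H],[0,H]]))
    return cv2.warpPerspective(img,M,(W,H),flags=cv2.INTER_CUBIC)
E
python3 - <<'E'
from h import *
a=cv2.imread("pics/top0.png")
cv2.imwrite("pics/c1.png",cv2.resize(a[130:280,190:460],(792,440),interpolation=cv2.INTER_CUBIC))
b=cv2.imread("pics/side0.png")
cv2.imwrite("pics/c2.png",cv2.resize(b[140:305,255:485],(800,574),interpolation=cv2.INTER_CUBIC))
for n,uv in dict(fine=(207,183),coarse=(273,215),knife=(347,217),kid=(436,195)).items(): print(n,ray("top",uv,.012))
for n,uv in dict(fine=(274,159),coarse=(278,194),knife=(317,233),kid=(409,282)).items(): print(n,ray("side",uv,.012))
E
```

```text
fine [0.52250691 0.30386539 0.012     ]
coarse [0.43579475 0.11824206 0.012     ]
knife [ 0.43300808 -0.08672598  0.012     ]
kid [ 0.4978608  -0.33516137  0.012     ]
fine [0.52191193 0.30119308 0.012     ]
coarse [0.43619073 0.11430296 0.012     ]
knife [ 0.43082382 -0.09110788  0.012     ]
kid [ 0.49997226 -0.33618484  0.012     ]
```

View pics/c1.png

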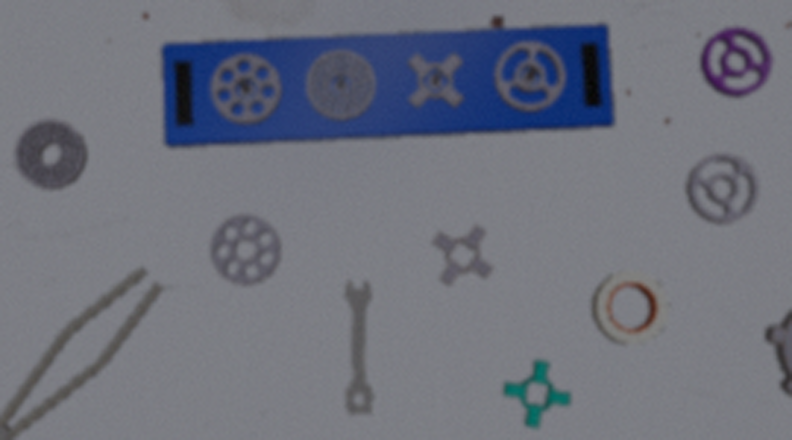

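View pics/c2.png

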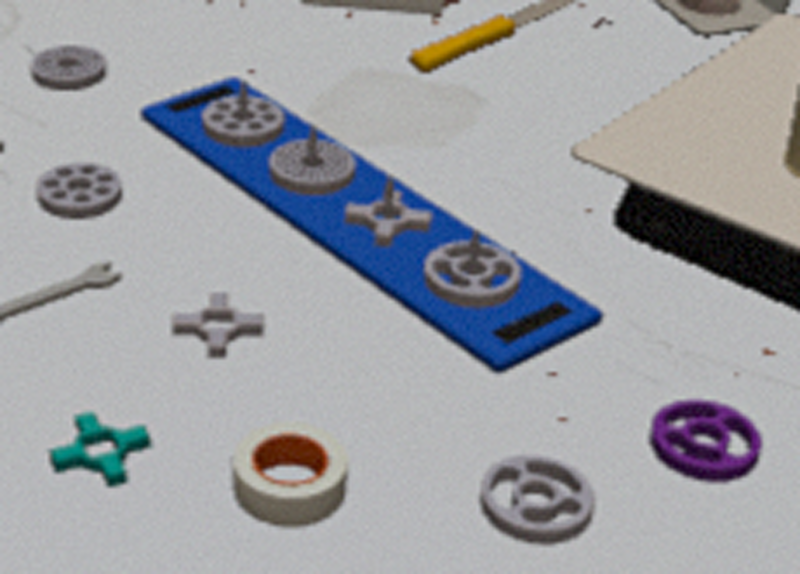

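The crop confirms it: four grey loose parts, with the turquoise knife and the purple kidney plate to leave alone. Next I measure positions precisely.

```bash
cat > meas.py <<'E'
from h import *
def rsub(cam,img,c,z,r=.055,s=3000):
    return rect(cam,img,z,c[0]-r,c[0]+r,c[1]-r,c[1]+r,s)
def blob(cam,img,c,z,r=.055,s=3000,blue=False,name=None):
    im=rsub(cam,img,c,z,r,s); lab=cv2.cvtColor(im,cv2.COLOR_BGR2LAB).astype(int)
    if blue:
        m=(lab[...,2]>100).astype(np.uint8)*255   # not blue
    else:
        border=np.concatenate([lab[:20].reshape(-1,3),lab[-20:].reshape(-1,3)]); bg=np.median(border,0)
        d=bg[0]-lab[...,0]
        t,_=cv2.threshold(np.clip(d,0,255).astype(np.uint8),0,255,cv2.THRESH_OTSU)
        m=((d>t)*255).astype(np.uint8)
    m=cv2.morphologyEx(m,cv2.MORPH_OPEN,np.ones((5,5)))
    cs,_=cv2.findContours(m,cv2.RETR_EXTERNAL,cv2.CHAIN_APPROX_NONE)
    mid=(r*s,r*s)
    cs=[k for k in cs if cv2.contourArea(k)>1500]
    k=min(cs,key=lambda k:np.hypot(*(np.array(cv2.minEnclosingCircle(k)[0])-mid)))
    h=cv2.convexHull(k); M=cv2.moments(h); u,v=M["m10"]/M["m00"],M["m01"]/M["m00"]
    (eu,ev),er=cv2.minEnclosingCircle(k); rc=cv2.minAreaRect(k)
    if name: cv2.drawContours(im,[h],-1,(0,0,255),1); cv2.imwrite(name,im)
    f=lambda u,v:np.round([c[0]+r-v/s,c[1]+r-u/s],4)
    return f(u,v),f(eu,ev),np.round(er/s,4),np.round(np.array(rc[1])/s,4),rc[2]
E
python3 - <<'E'
from meas import *
im={n:cv2.imread(f"pics/{n}0.png") for n in("top","side")}
L=dict(fine=(.522,.303),coarse=(.436,.116),knife=(.432,-.089),kid=(.499,-.335))
for n,c in L.items():
    for cam in im: print(n,cam,*blob(cam,im[cam],c,.006,name=f"pics/b_{n}_{cam}.png"))
S=dict(coarse=(273,160),fine=(307,158),knife=(338,157),kid=(370,156))
for n,uv in S.items():
    c=ray("top",uv,.021)[:2]
    for cam in im: print("st",n,cam,*blob(cam,im[cam],c,.021,r=.042,blue=True,name=f"pics/b_s{n}_{cam}.png"))
for cam in im:
    a=im[cam].astype(int); m=((a[...,0]-a[...,2]>60)&(a[...,0]-a[...,1]>30)).astype(np.uint8)
    if cam=="side": m[:150]=0; m[:,450:]=0
    else: m[:130]=0;m[190:]=0;m[:,430:]=0
    m=cv2.morphologyEx(m*255,cv2.MORPH_CLOSE,np.ones((3,3)))
    k=max(cv2.findContours(m,0,1)[0],key=cv2.contourArea)
    p=np.float32([ray(cam,q+0.0,.015)[:2] for q in k[:,0]]);rc=cv2.minAreaRect(p);print("rack",cam,rc)
    b=cv2.boxPoints(rc); print(b)
ims=[np.hstack([cv2.resize(cv2.imread(f"pics/b_{n}_{c}.png"),(198,198)) for n in ["fine","coarse","knife","kid"]]) for c in("top","side")]
ims+=[np.hstack([cv2.resize(cv2.imread(f"pics/b_s{n}_{c}.png"),(198,198)) for n in ["fine","coarse","knife","kid"]]) for c in("top","side")]
cv2.imwrite("pics/m1.png",cv2.resize(np.vstack(ims),(594,594)))
E
```

```text
fine top [0.5252 0.3052] [0.5248 0.3055] 0.0345 [0.0686 0.0642] 35.83765411376953
fine side [0.5272 0.31  ] [0.5292 0.3099] 0.0435 [0.0858 0.0667] 33.6900634765625
coarse top [0.4369 0.1178] [0.4372 0.1174] 0.0346 [0.068  0.0662] 26.56505012512207
coarse side [0.4378 0.1212] [0.439  0.1212] 0.0409 [0.0805 0.0661] 24.537729263305664
knife top [ 0.4348 -0.0875] [ 0.4343 -0.0882] 0.0325 [0.0517 0.0518] 78.47628021240234
knife side [ 0.4323 -0.0899] [ 0.4327 -0.0891] 0.0314 [0.0526 0.0519] 78.90628051757812
kid top [ 0.5015 -0.3354] [ 0.502  -0.3354] 0.0353 [0.0658 0.0701] 61.69924545288086
kid side [ 0.4901 -0.3458] [ 0.4977 -0.3381] 0.0327 [0.0358 0.0651] 44.565948486328125
st coarse top [0.5888 0.1198] [0.5884 0.1204] 0.0355 [0.0693 0.0687] 90.0
st coarse side [0.5925 0.1258] [0.5966 0.1278] 0.049 [0.0773 0.0793] 90.0
st fine top [0.5945 0.0299] [0.5944 0.0298] 0.0362 [0.0717 0.0693] 90.0
st fine side [0.6005 0.0321] [0.6028 0.0354] 0.0481 [0.0797 0.0747] 90.0
st knife top [ 0.6004 -0.0596] [ 0.6004 -0.0593] 0.0338 [0.0544 0.0541] 88.36341857910156
st knife side [ 0.603  -0.0534] [ 0.6046 -0.0514] 0.0451 [0.0642 0.0681] 88.90878295898438
st kid top [ 0.6053 -0.1497] [ 0.6052 -0.1497] 0.0351 [0.0678 0.0698] 46.7357063293457
st kid side [ 0.6086 -0.1442] [ 0.6128 -0.1424] 0.0482 [0.077  0.0773] 90.0
rack top ((0.5962579250335693, -0.014645174145698547), (0.09558140486478806, 0.42523303627967834), 3.4668633937835693)
[[ 0.53569746  0.19469228]
 [ 0.56141186 -0.22976255]
 [ 0.6568184  -0.22398263]
 [ 0.631104    0.2004722 ]]
rack side ((0.594318151473999, -0.0150117427110672), (0.10159508883953094, 0.431220144033432), 3.556243658065796)
[[ 0.5302445   0.19703227]
 [ 0.55699235 -0.23335752]
 [ 0.6583918  -0.22705576]
 [ 0.63164395  0.20333403]]
```

View pics/m1.png

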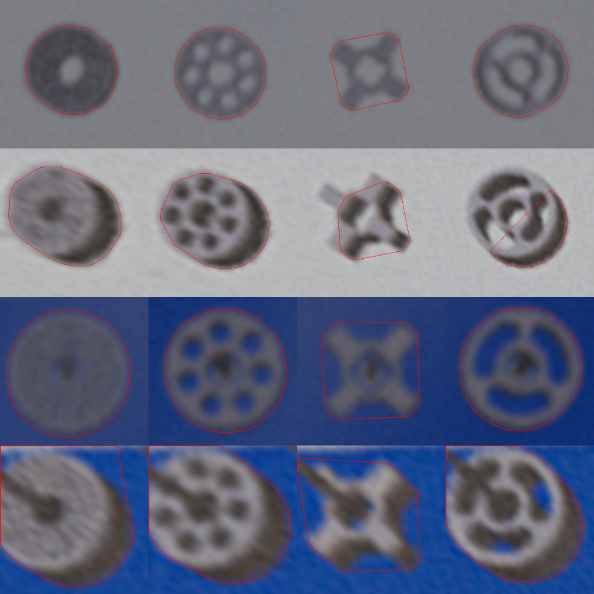

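The top-view contours are clean. The side contours are spoilt by the thin posts and side walls, but the rack rectangle agrees between views to about 2 mm. Posts at yaw 3.5°: coarse (.588,.120), fine (.5935,.030), knife (.599,-.0596), kidney (.6045,-.1497). I start with the fine plate, first turning to the rack yaw.

```bash
cat > go.py <<'E'
import sys
from h import *
# usage: go.py x y z yawdeg -> shift in tool axes (cm), turn (rad)
x,y,z,yaw=map(float,sys.argv[1:5]); s=ctrl.get_state()
Rm=R.from_rotvec(s["tool_rot"]); p=s["position"]
T=R.from_euler("z",yaw,degrees=True)*R.from_euler("x",180,degrees=True)
print("t%.1f p"%s["time"],p.round(4),"yaw",np.round(np.degrees(np.arctan2(*Rm.as_matrix()[[1,0],0])),2),"F",s["ft_force"].round(1),"w %.2fcm"%(8.7*s["grip_width"]))
print("dp cm",np.round(Rm.inv().apply(np.array([x,y,z])-p)*100,2),"rot",np.round((Rm.inv()*T).as_rotvec(),4))
print("after turn dp",np.round(T.inv().apply(np.array([x,y,z])-p)*100,2), "q",s["joint_positions"].round(2))
E
python3 go.py .5245 .3045 .1 3.5
```

```text
t0.1 p [0.2445 0.6018 0.2406] yaw 67.9 F [ 0.5 -0.1 -0.1] w 8.69cm
dp cm [-16.98  37.13  14.09] rot [1.1000e-03 1.4000e-03 1.1239e+00]
after turn dp [26.13 31.38 14.06] q [-1.17  0.32 -0.07  1.45  0.02  1.37 -0.06]
```

```bash
python3 -m crank '{"dp":[[0,0,0],[0,0,0],[0,0,0],[0,0,0],[0,0,0],[0,0,0],[0,0,0],[0,0,0]],"delta_rot":[[0,0,0.14],[0,0,0.14],[0,0,0.14],[0,0,0.14],[0,0,0.14],[0,0,0.14],[0,0,0.14],[0,0,0.14]]}' 8.7 30; python3 go.py .5245 .3045 .1 3.5
```

```text
time: 0.9
position: [0.2445, 0.6019, 0.2409]
tool_rot: [3.139, 0.093, -0.001]
ft_force: [-0.4, 0.2, 0.2]
grip_width: 1.0
t0.9 p [0.2445 0.6019 0.2409] yaw 3.4 F [-0.4  0.2  0.2] w 8.70cm
dp cm [26.2  31.33 14.11] rot [ 0.0011  0.0004 -0.0018]
after turn dp [26.13 31.4  14.09] q [-1.29  0.32  0.08  1.46 -0.02  1.37 -1.15]
```

```bash
python3 -m crank '{"dp":[[2.4,2.9,0.5],[2.4,2.9,0.5],[2.4,2.9,0.5],[2.4,2.9,0.5],[2.4,2.9,0.5],[2.4,2.9,0.5],[2.4,2.9,0.5],[2.4,2.9,0.5]],"delta_rot":[[0,0,0],[0,0,0],[0,0,0],[0,0,0],[0,0,0],[0,0,0],[0,0,0],[0,0,0]]}'; python3 go.py .5245 .3045 .1 3.5
```

```text
time: 1.7
position: [0.4519, 0.3818, 0.201]
tool_rot: [3.14, 0.102, -0.001]
ft_force: [0.7, 0.4, -0.4]
grip_width: 1.001
t1.7 p [0.4519 0.3818 0.201 ] yaw 3.73 F [ 0.7  0.4 -0.4] w 8.71cm
dp cm [ 6.74  8.18 10.1 ] rot [0.0003 0.0005 0.004 ]
after turn dp [ 6.77  8.16 10.1 ] q [-0.95  0.22  0.24  1.67 -0.05  1.26 -0.64]
```

```bash
python3 -m crank '{"dp":[[1.13,1.36,1.7],[1.13,1.36,1.7],[1.13,1.36,1.7],[1.13,1.36,1.7],[1.13,1.36,1.7],[1.12,1.36,1.6],[0,0,0],[0,0,0]],"delta_rot":[[0,0,0],[0,0,0],[0,0,0],[0,0,0],[0,0,0],[0,0,0],[0,0,0],[0,0,0]]}'; python3 go.py .5245 .3045 .022 3.5
python3 - <<'E'
from meas import *
im={n:ctrl.get_image(n) for n in("top","side")}
for n in im: cv2.imwrite(f"pics/{n}1.png",im[n])
# side crop
u=proj("side",(.5245,.3045,.02)).astype(int); cv2.imwrite("pics/f1.png",cv2.resize(im["side"][u[1]-60:u[1]+40,u[0]-60:u[0]+60],(720,600),interpolation=2))
E
```

```text
time: 2.5
position: [0.5237, 0.3063, 0.1003]
tool_rot: [3.14, 0.101, -0.002]
ft_force: [0.2, -0.1, -0.4]
grip_width: 1.003
t2.5 p [0.5237 0.3063 0.1003] yaw 3.69 F [ 0.2 -0.1 -0.4] w 8.72cm
dp cm [0.08 0.18 7.83] rot [0.0001 0.0012 0.0033]
after turn dp [0.07 0.18 7.83] q [-0.81  0.34  0.29  1.74 -0.11  1.08 -0.43]
```

View pics/f1.png

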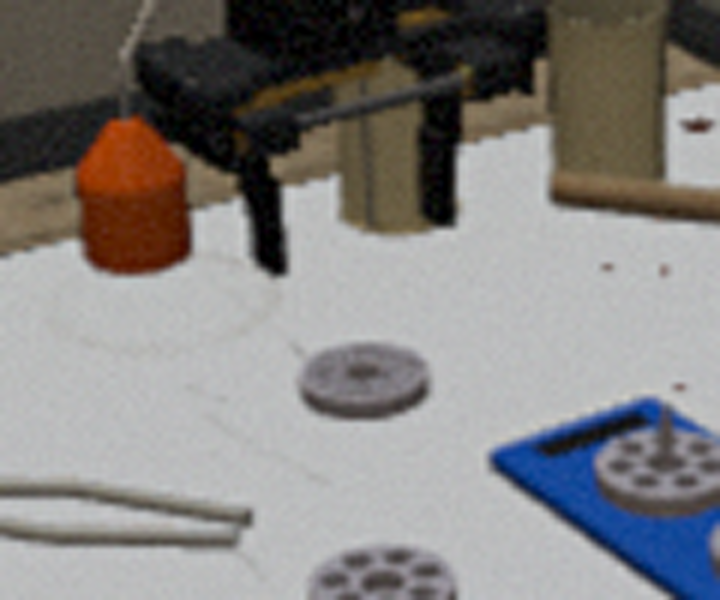

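```bash
python3 -m crank '{"dp":[[0.08,0.16,1.3],[0,0,1.4],[0,0,1.4],[0,0,1.4],[0,0,1.3],[0,0,1.0],[0,0,0],[0,0,0]],"delta_rot":[[0,0,0],[0,0,0],[0,0,0],[0,0,0],[0,0,0],[0,0,0],[0,0,0],[0,0,0]]}'; python3 go.py .5245 .3045 .022 3.5
python3 - <<'E'
from meas import *
im=ctrl.get_image("side")
u=proj("side",(.5245,.3045,.02)).astype(int); cv2.imwrite("pics/f2.png",cv2.resize(im[u[1]-50:u[1]+30,u[0]-48:u[0]+48],(720,600),interpolation=2))
E
```

```text
time: 3.4
position: [0.5252, 0.3046, 0.0225]
tool_rot: [3.14, 0.102, -0.0]
ft_force: [-0.5, 0.8, -0.8]
grip_width: 0.994
t3.4 p [0.5252 0.3046 0.0225] yaw 3.72 F [-0.5  0.8 -0.8] w 8.65cm
dp cm [-0.07  0.01  0.05] rot [0.0001 0.0001 0.0038]
after turn dp [-0.07  0.01  0.05] q [-0.79  0.43  0.27  1.79 -0.14  0.94 -0.4 ]
```

View pics/f2.png

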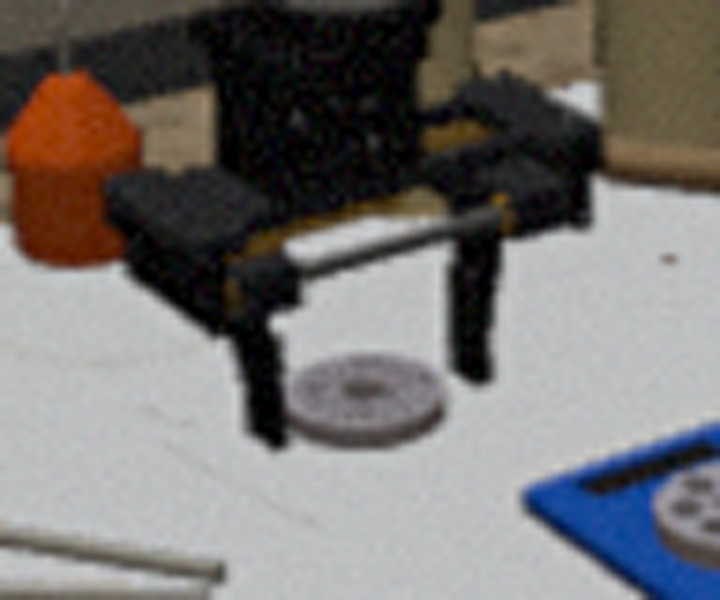

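The plate sits between the fingers. Closing.

```bash
python3 -m crank '{"dp":[[0,0,0],[0,0,0],[0,0,0],[0,0,0],[0,0,0],[0,0,0],[0,0,0],[0,0,0]],"delta_rot":[[0,0,0],[0,0,0],[0,0,0],[0,0,0],[0,0,0],[0,0,0],[0,0,0],[0,0,0]]}' 5.5 35; python3 -m crank '{"dp":[[0,0,0],[0,0,0],[0,0,-0.5],[0,0,-1],[0,0,-1.5],[0,0,-2],[0,0,-2],[0,0,-1]],"delta_rot":[[0,0,0],[0,0,0],[0,0,0],[0,0,0],[0,0,0],[0,0,0],[0,0,0],[0,0,0]]}'; python3 go.py .5935 .030 .12 3.5
```

```text
time: 4.25
position: [0.525, 0.3048, 0.0229]
tool_rot: [-3.14, -0.102, 0.0]
ft_force: [-2.5, -0.5, 4.1]
grip_width: 0.754
time: 5.05
position: [0.5265, 0.3053, 0.1057]
tool_rot: [-3.138, -0.102, -0.006]
ft_force: [1.2, -0.4, -2.1]
grip_width: 0.76
t5.0 p [0.5265 0.3053 0.1057] yaw 3.71 F [ 1.2 -0.4 -2.1] w 6.61cm
dp cm [ 4.91 27.9  -1.47] rot [-0.0022 -0.0038  0.0038]
after turn dp [ 5.01 27.88 -1.43] q [-0.81  0.34  0.29  1.73 -0.11  1.09 -0.42]
```

```bash
python3 -m crank '{"dp":[[0.5,2.8,-0.2],[0.7,4,-0.3],[0.8,4.4,-0.3],[0.8,4.4,-0.3],[0.8,4.4,-0.3],[0.7,4,0],[0.5,2.5,0],[0.1,1.4,0]],"delta_rot":[[0,0,0],[0,0,0],[0,0,0],[0,0,0],[0,0,0],[0,0,0],[0,0,0],[0,0,0]]}'; python3 go.py .5935 .030 .12 3.5
python3 -m crank '{"dp":[[0,0,0],[0,0,0],[0,0,0],[0,0,0],[0,0,0],[0,0,0],[0,0,0],[0,0,0]],"delta_rot":[[0,0,0],[0,0,0],[0,0,0],[0,0,0],[0,0,0],[0,0,0],[0,0,0],[0,0,0]]}'; python3 go.py .5935 .030 .12 3.5
```

```text
time: 5.85
position: [0.5926, 0.0258, 0.1171]
tool_rot: [3.139, 0.096, 0.002]
ft_force: [-0.2, -0.3, -1.1]
grip_width: 0.76
t5.8 p [0.5926 0.0258 0.1171] yaw 3.49 F [-0.2 -0.3 -1.1] w 6.61cm
dp cm [ 0.11 -0.42 -0.29] rot [ 0.0012 -0.001  -0.0002]
after turn dp [ 0.11 -0.42 -0.29] q [-0.46  0.31  0.44  1.76 -0.14  1.1   0.08]
time: 6.65
position: [0.5921, 0.0294, 0.1166]
tool_rot: [-3.14, -0.102, -0.0]
ft_force: [-0.4, 0.5, -1.4]
grip_width: 0.759
t6.7 p [0.5921 0.0294 0.1166] yaw 3.73 F [-0.4  0.5 -1.4] w 6.60cm
dp cm [ 0.15 -0.05 -0.34] rot [-0.    -0.     0.004]
after turn dp [ 0.15 -0.05 -0.34] q [-0.46  0.31  0.43  1.76 -0.14  1.1   0.08]
```

Run:
```python
from meas import *
im=ctrl.get_image("side"); cv2.imwrite("pics/side3.png",im)
u=proj("side",(.5935,.03,.06)).astype(int); cv2.imwrite("pics/f3.png",cv2.resize(im[u[1]-50:u[1]+50,u[0]-60:u[0]+60],(720,600),interpolation=2)); print(u)
```

```text
[344 175]
```

View pics/f3.png

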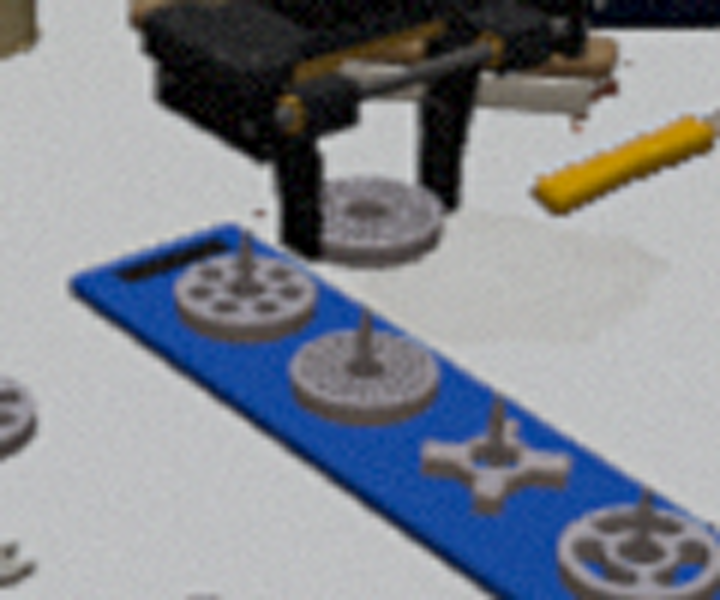

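Run:
```python
from h import *
print(ray("side",(284+367/6,125+210/6),.106),ray("side",(284+367/6,125+317/6),.058),ray("side",(284+366/6,125+370/6),.027))
```

```text
[0.59450028 0.03145343 0.106     ] [0.59020187 0.02326854 0.058     ] [0.59429481 0.02860086 0.027     ]
```

```bash
python3 -m crank '{"dp":[[0.1,0.05,0.8],[0,0,0.9],[0,0,0.9],[0,0,0.9],[0,0,0.9],[0,0,0.9],[0,0,0.3],[0,0,0]],"delta_rot":[[0,0,0],[0,0,0],[0,0,0],[0,0,0],[0,0,0],[0,0,0],[0,0,0],[0,0,0]]}'; python3 go.py .5935 .030 .0505 3.5
python3 - <<'E'
from meas import *
im=ctrl.get_image("side")
u=proj("side",(.5935,.03,.06)).astype(int); cv2.imwrite("pics/f4.png",cv2.resize(im[u[1]-40:u[1]+40,u[0]-48:u[0]+48],(720,600),interpolation=2))
E
```

```text
time: 7.5
position: [0.5927, 0.0289, 0.0598]
tool_rot: [3.14, 0.102, -0.002]
ft_force: [-0.1, 0.4, -2.3]
grip_width: 0.762
t7.5 p [0.5927 0.0289 0.0598] yaw 3.73 F [-0.1  0.4 -2.3] w 6.63cm
dp cm [ 0.09 -0.1   0.93] rot [0.0002 0.0011 0.0039]
after turn dp [ 0.09 -0.1   0.93] q [-0.44  0.37  0.42  1.8  -0.18  1.    0.11]
```

View pics/f4.png

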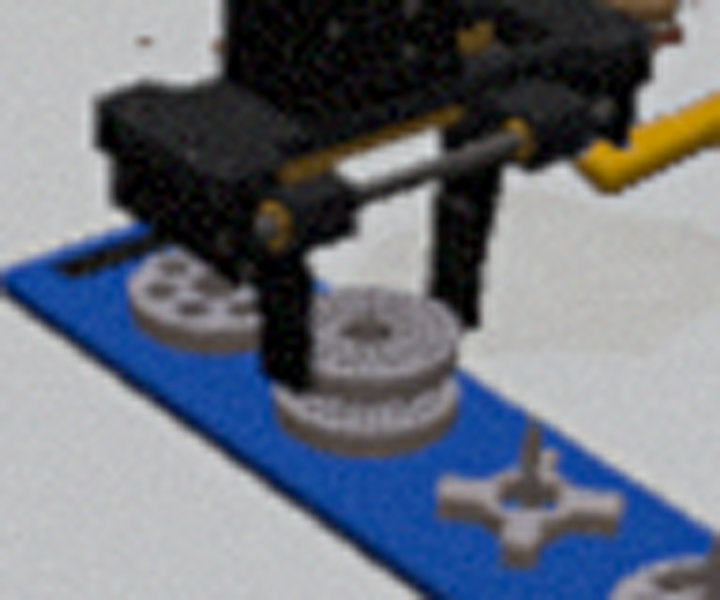

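The post is inside the bore and there is no contact force. Lowering the last 9 mm, then releasing.

```bash
python3 -m crank '{"dp":[[0,0,0.2],[0,0,0.2],[0,0,0.2],[0,0,0.2],[0,0,0.15],[0,0,0],[0,0,0],[0,0,0]],"delta_rot":[[0,0,0],[0,0,0],[0,0,0],[0,0,0],[0,0,0],[0,0,0],[0,0,0],[0,0,0]]}'; python3 go.py .5935 .030 .0505 3.5
```

```text
time: 8.35
position: [0.5932, 0.029, 0.0512]
tool_rot: [-3.14, -0.102, -0.0]
ft_force: [-0.1, 0.2, -2.5]
grip_width: 0.756
t8.3 p [0.5932 0.029  0.0512] yaw 3.72 F [-0.1  0.2 -2.5] w 6.58cm
dp cm [ 0.04 -0.1   0.07] rot [-0.     -0.0002  0.0039]
after turn dp [ 0.04 -0.1   0.07] q [-0.44  0.39  0.42  1.81 -0.18  0.98  0.11]
```

```bash
python3 -m crank '{"dp":[[0,0,0.1],[0,0,0.05],[0,0,0],[0,0,0],[0,0,0],[0,0,0],[0,0,0],[0,0,0]],"delta_rot":[[0,0,0],[0,0,0],[0,0,0],[0,0,0],[0,0,0],[0,0,0],[0,0,0],[0,0,0]]}';  python3 -m crank '{"dp":[[0,0,0],[0,0,0],[0,0,0],[0,0,0],[0,0,0],[0,0,0],[0,0,0],[0,0,0]],"delta_rot":[[0,0,0],[0,0,0],[0,0,0],[0,0,0],[0,0,0],[0,0,0],[0,0,0],[0,0,0]]}' 8.7; python3 -m crank '{"dp":[[0,0,-0.5],[0,0,-1],[0,0,-1.5],[0,0,-2],[0,0,-2],[0,0,-2],[0,0,-1],[0,0,0]],"delta_rot":[[0,0,0],[0,0,0],[0,0,0],[0,0,0],[0,0,0],[0,0,0],[0,0,0],[0,0,0]]}'; python3 go.py .4365 .117 .14 3.5
python3 - <<'E'
from meas import *
im=ctrl.get_image("side")
u=proj("side",(.5935,.03,.06)).astype(int); cv2.imwrite("pics/f5.png",cv2.resize(im[u[1]-40:u[1]+40,u[0]-48:u[0]+48],(720,600),interpolation=2))
E
```

```text
time: 9.15
position: [0.5933, 0.029, 0.0499]
tool_rot: [-3.14, -0.102, -0.001]
ft_force: [-1.7, -0.8, 5.3]
grip_width: 0.762
time: 9.95
position: [0.5931, 0.029, 0.0495]
tool_rot: [-3.14, -0.102, -0.0]
ft_force: [-0.2, 0.1, -0.3]
grip_width: 1.001
time: 10.75
position: [0.5945, 0.029, 0.1522]
tool_rot: [-3.139, -0.102, -0.007]
ft_force: [-0.3, -0.5, -0.1]
grip_width: 0.998
t10.8 p [0.5945 0.029  0.1522] yaw 3.72 F [-0.3 -0.5 -0.1] w 8.68cm
dp cm [-15.2   -9.8    1.15] rot [-0.0007 -0.0045  0.0039]
after turn dp [-15.24  -9.75   1.22] q [-0.47  0.27  0.44  1.72 -0.13  1.17  0.07]
```

View pics/f5.png

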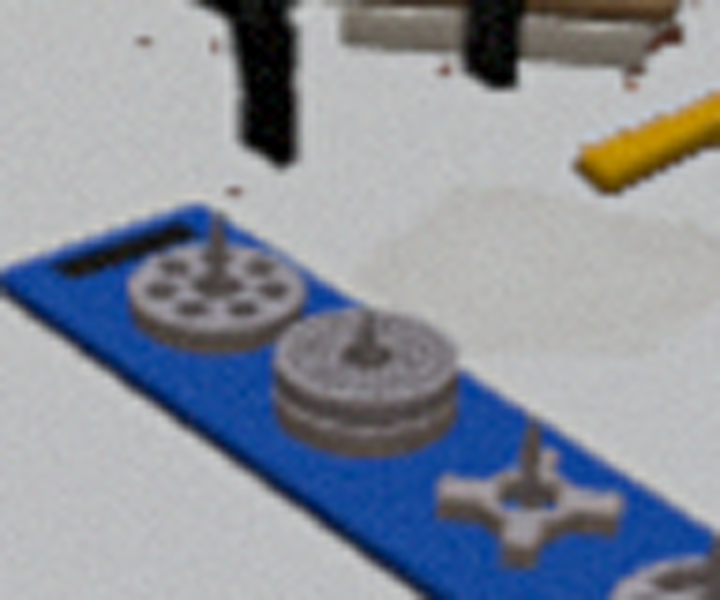

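The fine plate lies flat on its like, with the post through it. Next is the coarse plate.

```bash
python3 -m crank '{"dp":[[-2.1,-1.3,0],[-2.6,-1.7,0],[-2.6,-1.7,0],[-2.6,-1.7,0.3],[-2.6,-1.7,0.3],[-2.0,-1.3,0.5],[-0.7,-0.4,0],[0,0,0]],"delta_rot":[[0,0,0],[0,0,0],[0,0,0],[0,0,0],[0,0,0],[0,0,0],[0,0,0],[0,0,0]]}'; python3 go.py .4368 .1165 .0222 3.5
```

```text
time: 11.6
position: [0.4342, 0.1171, 0.1381]
tool_rot: [3.14, 0.105, -0.001]
ft_force: [-0.2, 0.2, 0.3]
grip_width: 1.001
t11.6 p [0.4342 0.1171 0.1381] yaw 3.82 F [-0.2  0.2  0.3] w 8.71cm
dp cm [ 0.26  0.08 11.59] rot [0.0002 0.0009 0.0056]
after turn dp [ 0.25  0.08 11.59] q [-0.66 -0.03  0.33  2.07  0.01  1.11 -0.27]
```

```bash
python3 -m crank '{"dp":[[0.2,0.08,1.5],[0,0,2],[0,0,2],[0,0,2],[0,0,2],[0,0,1.2],[0,0,0.85],[0,0,0]],"delta_rot":[[0,0,0],[0,0,0],[0,0,0],[0,0,0],[0,0,0],[0,0,0],[0,0,0],[0,0,0]]}'; python3 go.py .4368 .1165 .0222 3.5
python3 - <<'E'
from meas import *
im=ctrl.get_image("side")
u=proj("side",(.4368,.1165,.03)).astype(int); cv2.imwrite("pics/f6.png",cv2.resize(im[u[1]-50:u[1]+30,u[0]-48:u[0]+48],(720,600),interpolation=2))
E
```

```text
time: 12.4
position: [0.4371, 0.1155, 0.0223]
tool_rot: [3.139, 0.101, -0.002]
ft_force: [0.0, 0.0, 0.7]
grip_width: 1.004
t12.4 p [0.4371 0.1155 0.0223] yaw 3.68 F [0.  0.  0.7] w 8.74cm
dp cm [-0.02 -0.1   0.01] rot [0.0011 0.0014 0.0032]
after turn dp [-0.02 -0.1   0.01] q [-0.64  0.15  0.34  2.16 -0.06  0.85 -0.2 ]
```

View pics/f6.png

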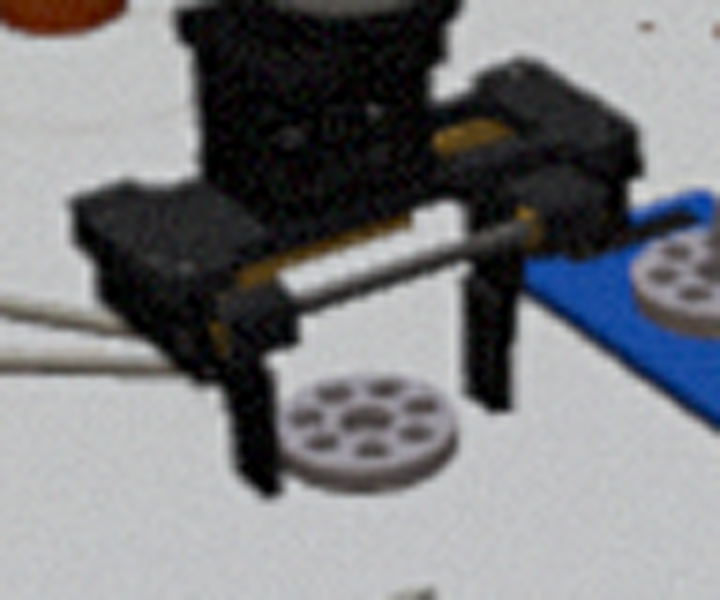

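Run:
```python
from meas import *
u=proj("side",(.4368,.1165,.03)).astype(int)
f=lambda a,b,z:ray("side",(u[0]-48+a/7.5-.5+.067,u[1]-50+b/7.5-.5+.067),z).round(4)
print("bore",f(367,418,.012),"tipL",f(258,492,.003),"tipR",f(490,407,.003))
im=cv2.imread("pics/top1.png")
print(blob("top",im,(.437,.117),.006))
```

```text
bore [0.4392 0.1228 0.012 ] tipL [0.3898 0.1125 0.003 ] tipR [0.4873 0.1187 0.003 ]
(array([0.4369, 0.1179]), array([0.437 , 0.1176]), np.float64(0.0346), array([0.0683, 0.0666]), 26.56505012512207)
```

The side view puts the plate about 3 mm to +y of the jaws, so I shift and then grip.

```bash
python3 -m crank '{"dp":[[0,-0.15,0],[0,-0.15,0],[0,0,0],[0,0,0],[0,0,0],[0,0,0],[0,0,0],[0,0,0]],"delta_rot":[[0,0,0],[0,0,0],[0,0,0],[0,0,0],[0,0,0],[0,0,0],[0,0,0],[0,0,0]]}'; python3 -m crank '{"dp":[[0,0,0],[0,0,0],[0,0,0],[0,0,0],[0,0,0],[0,0,0],[0,0,0],[0,0,0]],"delta_rot":[[0,0,0],[0,0,0],[0,0,0],[0,0,0],[0,0,0],[0,0,0],[0,0,0],[0,0,0]]}' 5.5 35; python3 go.py .588 .12 .12 3.5;  python3 -m crank '{"dp":[[0,0,0],[0,0,0],[0,0,-0.5],[0,0,-1],[0,0,-1.5],[0,0,-2],[0,0,-2.5],[0,0,-2]],"delta_rot":[[0,0,0],[0,0,0],[0,0,0],[0,0,0],[0,0,0],[0,0,0],[0,0,0],[0,0,0]]}'; python3 go.py .588 .12 .12 3.5
```

```text
time: 13.25
position: [0.4369, 0.1192, 0.023]
tool_rot: [-3.14, -0.102, 0.0]
ft_force: [-0.4, -0.4, 0.4]
grip_width: 1.001
time: 14.05
position: [0.4366, 0.1192, 0.023]
tool_rot: [3.14, 0.102, -0.001]
ft_force: [-2.1, -0.6, 1.7]
grip_width: 0.761
t14.1 p [0.4366 0.1192 0.023 ] yaw 3.73 F [-2.1 -0.6  1.7] w 6.62cm
dp cm [15.11  0.9  -9.71] rot [0.0001 0.0007 0.004 ]
after turn dp [15.12  0.84 -9.7 ] q [-0.65  0.14  0.34  2.16 -0.06  0.85 -0.2 ]
time: 14.85
position: [0.4377, 0.1192, 0.1201]
tool_rot: [-3.139, -0.101, -0.004]
ft_force: [0.7, -0.4, -2.0]
grip_width: 0.758
t14.8 p [0.4377 0.1192 0.1201] yaw 3.7 F [ 0.7 -0.4 -2. ] w 6.59cm
dp cm [15.    0.9   0.05] rot [-0.0007 -0.0025  0.0035]
after turn dp [1.5e+01 8.4e-01 1.0e-02] q [-0.66 -0.01  0.34  2.08  0.    1.06 -0.26]
```

```bash
python3 -m crank '{"dp":[[1.5,0.1,0],[2.5,0.15,0],[3,0.2,0],[3,0.2,0],[2.5,0.15,0],[1.7,0.1,0],[0.8,0,0],[0,0,0]],"delta_rot":[[0,0,0],[0,0,0],[0,0,0],[0,0,0],[0,0,0],[0,0,0],[0,0,0],[0,0,0]]}'; python3 go.py .588 .12 .06 3.5
python3 - <<'E'
from meas import *
im=ctrl.get_image("side"); cv2.imwrite("pics/side7.png",im)
u=proj("side",(.588,.12,.06)).astype(int); print(u);cv2.imwrite("pics/f7.png",cv2.resize(im[u[1]-40:u[1]+40,u[0]-48:u[0]+48],(720,600),interpolation=2))
E
```

```text
time: 15.65
position: [0.5879, 0.1199, 0.1183]
tool_rot: [3.14, 0.102, 0.001]
ft_force: [-0.6, -0.1, -1.9]
grip_width: 0.757
t15.7 p [0.5879 0.1199 0.1183] yaw 3.71 F [-0.6 -0.1 -1.9] w 6.58cm
dp cm [ 0.01 -0.01  5.83] rot [ 0.0004 -0.0007  0.0036]
after turn dp [ 0.01 -0.01  5.83] q [-0.57  0.31  0.39  1.74 -0.13  1.11 -0.08]
[324 162]
```

View pics/f7.png

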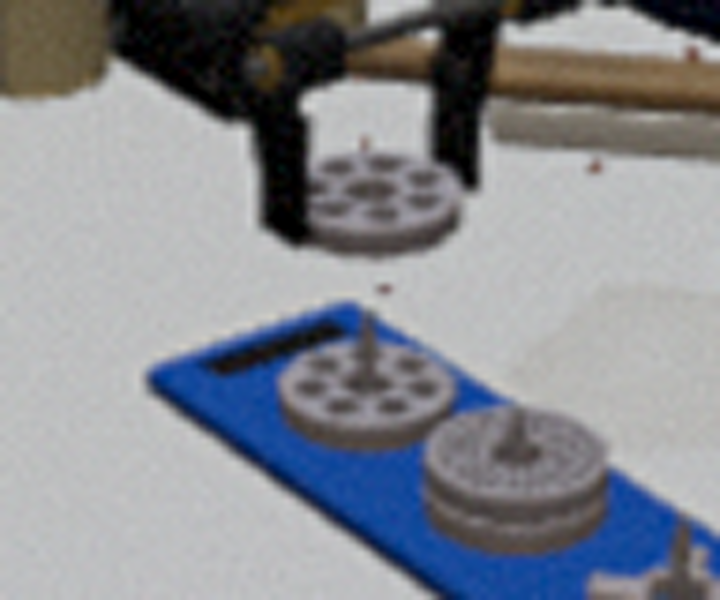

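```bash
python3 - <<'E'
from meas import *
f=lambda a,b,z:ray("side",(324-48+a/7.5-.43,162-40+b/7.5-.43),z).round(4)
print("held",f(372,190,.107),"st bore",f(367,383,.027),"tip",f(369,312,.057))
E
python3 -m crank '{"dp":[[0,0,0.8],[0,0,0.9],[0,0,0.9],[0,0,0.9],[0,0,0.9],[0,0,0.9],[0,0,0.5],[0,0,0]],"delta_rot":[[0,0,0],[0,0,0],[0,0,0],[0,0,0],[0,0,0],[0,0,0],[0,0,0],[0,0,0]]}'; python3 go.py .588 .12 .0495 3.5
python3 - <<'E'
from meas import *
im=ctrl.get_image("side")
cv2.imwrite("pics/f8.png",cv2.resize(im[162-40:162+40,324-48:324+48],(720,600),interpolation=2))
E
```

```text
held [0.5918 0.123  0.107 ] st bore [0.5901 0.1234 0.027 ] tip [0.5908 0.1233 0.057 ]
time: 16.5
position: [0.5865, 0.1198, 0.059]
tool_rot: [3.139, 0.102, -0.003]
ft_force: [-0.8, -0.3, -3.0]
grip_width: 0.761
t16.5 p [0.5865 0.1198 0.059 ] yaw 3.72 F [-0.8 -0.3 -3. ] w 6.62cm
dp cm [ 0.15 -0.01  0.95] rot [0.0005 0.0017 0.0039]
after turn dp [ 0.15 -0.01  0.95] q [-0.56  0.38  0.37  1.79 -0.16  1.   -0.06]
```

View pics/f8.png

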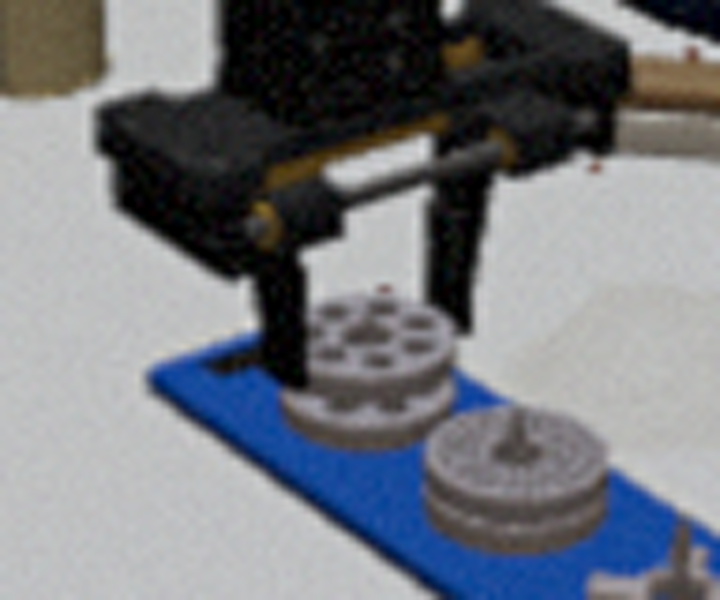

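Aligned, with no contact force. Lower 9.5 mm, release and retreat.

```bash
python3 -m crank '{"dp":[[0.1,0,0.2],[0,0,0.2],[0,0,0.2],[0,0,0.2],[0,0,0.15],[0,0,0],[0,0,0],[0,0,0]],"delta_rot":[[0,0,0],[0,0,0],[0,0,0],[0,0,0],[0,0,0],[0,0,0],[0,0,0],[0,0,0]]}'; python3 go.py .588 .12 .0498 3.5
```

```text
time: 17.35
position: [0.5883, 0.1201, 0.0507]
tool_rot: [-3.14, -0.102, -0.0]
ft_force: [0.6, 0.3, -1.7]
grip_width: 0.761
t17.4 p [0.5883 0.1201 0.0507] yaw 3.73 F [ 0.6  0.3 -1.7] w 6.62cm
dp cm [-0.03  0.01  0.09] rot [-0.0001 -0.0002  0.004 ]
after turn dp [-0.03  0.01  0.09] q [-0.55  0.39  0.37  1.79 -0.17  0.99 -0.05]
```

```bash
python3 -m crank '{"dp":[[0,0,0.08],[0,0,0.02],[0,0,0],[0,0,0],[0,0,0],[0,0,0],[0,0,0],[0,0,0]],"delta_rot":[[0,0,0],[0,0,0],[0,0,0],[0,0,0],[0,0,0],[0,0,0],[0,0,0],[0,0,0]]}';  python3 -m crank '{"dp":[[0,0,0],[0,0,0],[0,0,0],[0,0,0],[0,0,0],[0,0,0],[0,0,0],[0,0,0]],"delta_rot":[[0,0,0],[0,0,0],[0,0,0],[0,0,0],[0,0,0],[0,0,0],[0,0,0],[0,0,0]]}' 8.7; python3 -m crank '{"dp":[[0,0,-0.5],[0,0,-1],[0,0,-1.5],[0,0,-2],[0,0,-2],[0,0,-2],[0,0,-1],[0,0,0]],"delta_rot":[[0,0,0],[0,0,0],[0,0,0],[0,0,0],[0,0,0],[0,0,0],[0,0,0],[0,0,0]]}'; python3 go.py .434 -.0885 .14 3.5
python3 - <<'E'
from meas import *
im=ctrl.get_image("side")
cv2.imwrite("pics/f9.png",cv2.resize(im[162-40:162+40,324-48:324+48],(720,600),interpolation=2))
E
```

```text
time: 18.15
position: [0.5884, 0.1201, 0.05]
tool_rot: [-3.14, -0.102, -0.001]
ft_force: [-2.0, -1.0, 6.0]
grip_width: 0.762
time: 18.95
position: [0.5882, 0.12, 0.0496]
tool_rot: [-3.14, -0.102, -0.0]
ft_force: [-0.3, 0.5, -0.1]
grip_width: 1.0
time: 19.75
position: [0.5896, 0.1203, 0.1522]
tool_rot: [-3.138, -0.102, -0.007]
ft_force: [0.1, 0.5, -0.1]
grip_width: 1.003
t19.8 p [0.5896 0.1203 0.1522] yaw 3.72 F [ 0.1  0.5 -0.1] w 8.72cm
dp cm [-16.88  19.83   1.12] rot [-0.0014 -0.0043  0.0038]
after turn dp [-16.8   19.89   1.22] q [-0.58  0.28  0.39  1.71 -0.12  1.17 -0.09]
```

View pics/f9.png

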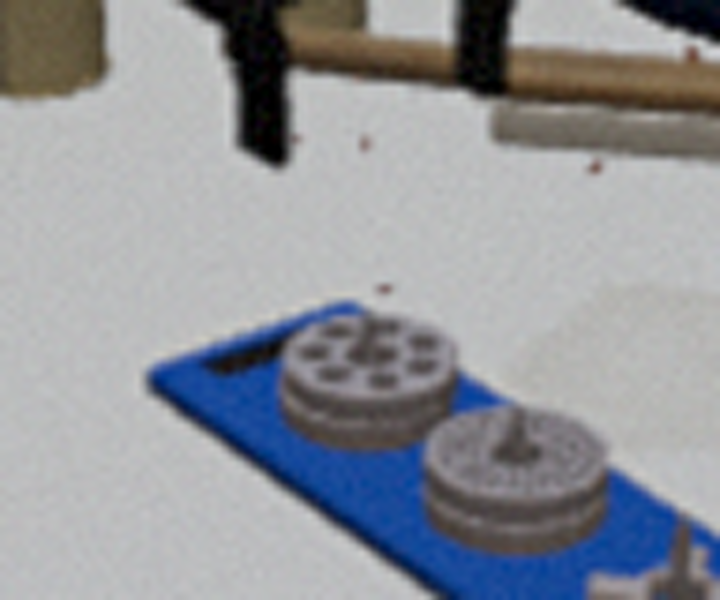

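The coarse plate is seated. Moving to the knife.

```bash
python3 -m crank '{"dp":[[-2,2.3,0],[-2.8,3.3,0],[-3,3.5,0],[-3,3.5,0.3],[-2.9,3.4,0.3],[-2.1,2.5,0.5],[-1,1.3,0],[0,0,0]],"delta_rot":[[0,0,0],[0,0,0],[0,0,0],[0,0,0],[0,0,0],[0,0,0],[0,0,0],[0,0,0]]}'; python3 -m crank '{"dp":[[0,0,0],[0,0,0],[0,0,0],[0,0,0],[0,0,0],[0,0,0],[0,0,0],[0,0,0]],"delta_rot":[[0,0,0.1],[0,0,0.13],[0,0,0.13],[0,0,0.13],[0,0,0.1],[0,0,0.06],[0,0,0],[0,0,0]]}'; python3 go.py .434 -.0885 .0222 -33.5
python3 - <<'E'
from meas import *
im={n:ctrl.get_image(n) for n in("top","side")}
u=proj("side",(.434,-.0885,.012)).astype(int);print(u)
cv2.imwrite("pics/f10.png",cv2.resize(im["side"][u[1]-40:u[1]+40,u[0]-48:u[0]+48],(720,600),interpolation=2))
E
```

```text
time: 20.6
position: [0.4323, -0.0898, 0.1381]
tool_rot: [-3.14, -0.097, 0.001]
ft_force: [-0.2, 0.1, -0.7]
grip_width: 0.999
time: 21.4
position: [0.4342, -0.0874, 0.1385]
tool_rot: [3.009, -0.901, 0.0]
ft_force: [-0.5, -0.1, -0.3]
grip_width: 1.0
t21.4 p [ 0.4342 -0.0874  0.1385] yaw -33.32 F [-0.5 -0.1 -0.3] w 8.70cm
dp cm [ 0.05  0.1  11.63] rot [ 0.0002 -0.0002  0.0031]
after turn dp [ 0.05  0.11 11.63] q [-0.39 -0.06  0.51  2.09  0.03  1.11 -0.47]
[317 232]
```

View pics/f10.png

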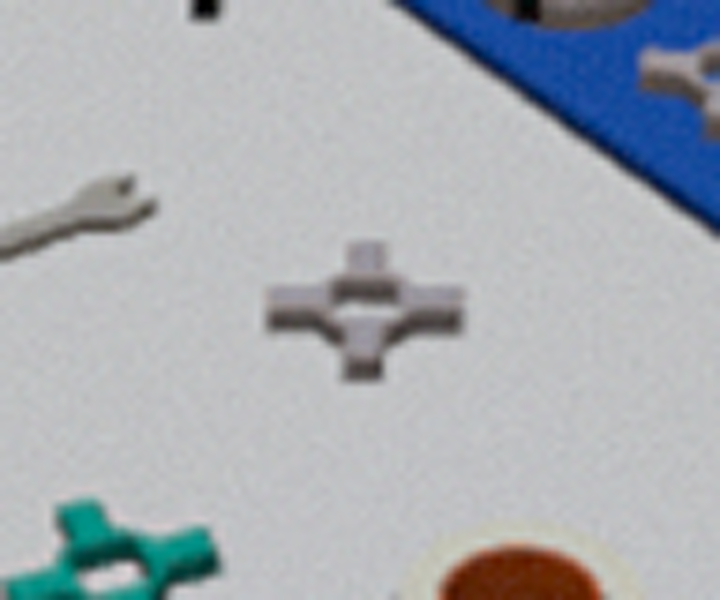

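Run:
```python
from meas import *
f=lambda a,b,z=.012:ray("side",(317-48+a/7.5-.43,232-40+b/7.5-.43),z)[:2]
L,Rr,T,B=f(267,297),f(464,297),f(367,242),f(363,353)
print(L,Rr,T,B,(L+Rr)/2,(T+B)/2)
for a,b in((L,Rr),(B,T)): d=b-a;print(np.hypot(*d),np.degrees(np.arctan2(d[1],d[0])))
```

```text
[ 0.40904865 -0.06852946] [ 0.46155858 -0.10203887] [ 0.4517331  -0.05998396] [ 0.41907441 -0.10975953] [ 0.43530361 -0.08528417] [ 0.43540375 -0.08487175]
0.06229103627174856 -32.54413245390209
0.059533158173674064 56.73036297878135
```

```bash
python3 -m crank '{"dp":[[0.03,-0.1,1.5],[0,0,2],[0,0,2],[0,0,2],[0,0,2],[0,0,1.2],[0,0,0.9],[0,0,0]],"delta_rot":[[0,0,0],[0,0,0],[0,0,0],[0,0,0],[0,0,0],[0,0,0],[0,0,0],[0,0,0]]}'; python3 go.py .435 -.0866 .0222 -33.2
python3 - <<'E'
from meas import *
im=ctrl.get_image("side")
cv2.imwrite("pics/f11.png",cv2.resize(im[232-50:232+30,317-48:317+48],(720,600),interpolation=2))
E
```

```text
time: 22.3
position: [0.4336, -0.0877, 0.0218]
tool_rot: [3.008, -0.905, -0.003]
ft_force: [-1.0, -1.1, -1.0]
grip_width: 1.001
t22.3 p [ 0.4336 -0.0877  0.0218] yaw -33.5 F [-1.  -1.1 -1. ] w 8.71cm
dp cm [ 0.05 -0.17 -0.04] rot [ 0.0011  0.0013 -0.0052]
after turn dp [ 0.05 -0.16 -0.04] q [-0.36  0.13  0.53  2.19 -0.09  0.84 -0.36]
```

View pics/f11.png

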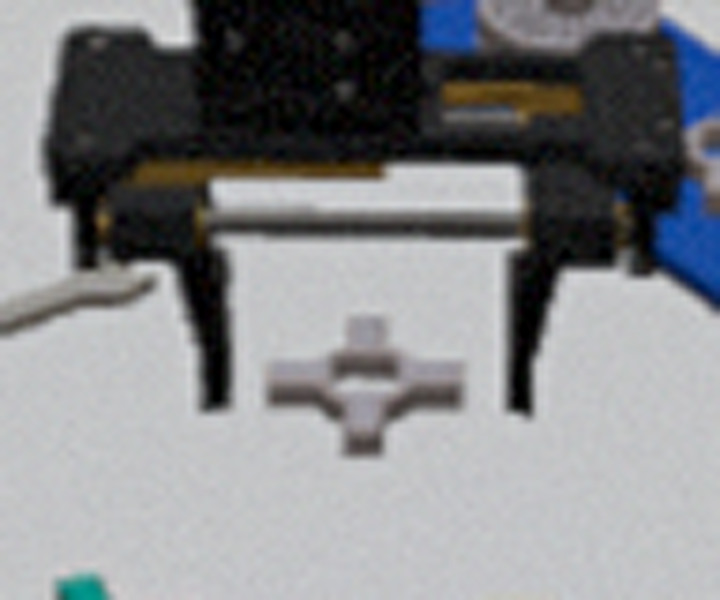

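```bash
python3 -m crank '{"dp":[[0,-0.08,0],[0,0,0],[0,0,0],[0,0,0],[0,0,0],[0,0,0],[0,0,0],[0,0,0]],"delta_rot":[[0,0,0],[0,0,0],[0,0,0],[0,0,0],[0,0,0],[0,0,0],[0,0,0],[0,0,0]]}' 5 35; python3 go.py .599 -.0596 .12 -42;  python3 -m crank '{"dp":[[0,0,0],[0,0,0],[0,0,-0.5],[0,0,-1],[0,0,-1.5],[0,0,-2],[0,0,-2.5],[0,0,-2]],"delta_rot":[[0,0,0],[0,0,0],[0,0,0],[0,0,0],[0,0,0],[0,0,0],[0,0,0],[0,0,0]]}'; python3 go.py .599 -.0596 .12 -42
python3 - <<'E'
from meas import *
im=ctrl.get_image("side")
u=proj("side",(.599,-.0596,.027)).astype(int);print(u)
cv2.imwrite("pics/f12.png",cv2.resize(im[u[1]-40:u[1]+40,u[0]-48:u[0]+48],(720,600),interpolation=2))
u=proj("side",(.435,-.0866,.11)).astype(int);print(u)
cv2.imwrite("pics/f13.png",cv2.resize(im[u[1]-40:u[1]+40,u[0]-48:u[0]+48],(720,600),interpolation=2))
E
```

```text
time: 23.15
position: [0.4348, -0.087, 0.0229]
tool_rot: [-3.008, 0.906, -0.0]
ft_force: [-0.6, -0.1, 5.4]
grip_width: 0.702
t23.1 p [ 0.4348 -0.087   0.0229] yaw -33.52 F [-0.6 -0.1  5.4] w 6.11cm
dp cm [ 12.18 -11.35  -9.71] rot [-5.000e-04  1.000e-04  1.481e-01]
after turn dp [ 10.37 -13.02  -9.71] q [-0.36  0.13  0.53  2.19 -0.09  0.84 -0.36]
time: 23.95
position: [0.4349, -0.0874, 0.1193]
tool_rot: [-3.008, 0.906, -0.002]
ft_force: [-0.1, -0.2, -0.5]
grip_width: 0.707
t23.9 p [ 0.4349 -0.0874  0.1193] yaw -33.54 F [-0.1 -0.2 -0.5] w 6.15cm
dp cm [ 12.14 -11.38  -0.05] rot [-0.0007 -0.0012  0.1477]
after turn dp [ 10.33 -13.05  -0.07] q [-0.39 -0.04  0.53  2.11  0.02  1.07 -0.46]
[366 201]
[317 196]
```

View pics/f12.png

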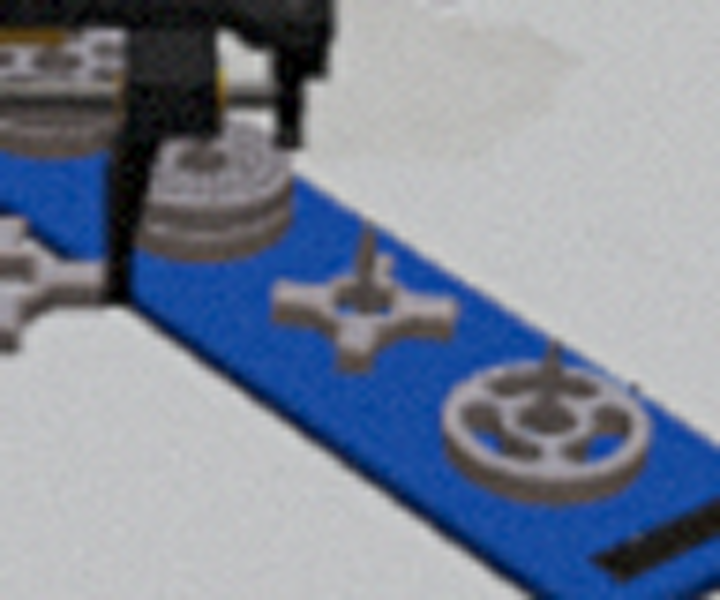

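View pics/f13.png

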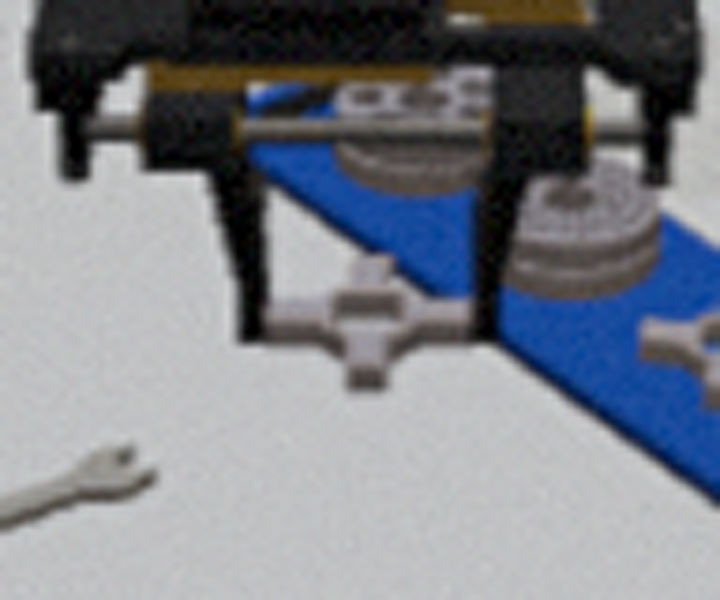

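```bash
python3 - <<'E'
from meas import *
f=lambda a,b,z=.027:ray("side",(366-48+a/7.5-.43,201-40+b/7.5-.43),z)[:2]
L,Rr=f(274,291),f(458,308)
d=Rr-L;print((L+Rr)/2,np.hypot(*d),np.degrees(np.arctan2(d[1],d[0])), "tip",f(369,228,.057))
E
python3 -m crank '{"dp":[[1.3,-1.2,-0.1],[2,-1.9,0],[2.2,-2,0],[2.2,-2,0],[2,-1.9,0],[1.5,-1.4,0],[0.9,-1,0],[0,0,0]],"delta_rot":[[0,0,0],[0,0,0],[0,0,0],[0,0,0],[0,0,0],[0,0,0],[0,0,0],[0,0,0]]}';python3 go.py .599 -.0596 .12 -42
```

```text
[ 0.60042177 -0.05760726] 0.06265529675046352 -42.57153619184905 tip [ 0.59861176 -0.05952847]
time: 24.8
position: [0.5997, -0.0581, 0.1181]
tool_rot: [3.008, -0.903, 0.001]
ft_force: [-0.5, 0.1, -1.1]
grip_width: 0.702
t24.8 p [ 0.5997 -0.0581  0.1181] yaw -33.43 F [-0.5  0.1 -1.1] w 6.11cm
dp cm [ 0.03  0.16 -0.19] rot [ 0.0004 -0.0006  0.1495]
after turn dp [ 0.05  0.15 -0.19] q [-0.37  0.33  0.51  1.74 -0.18  1.12 -0.39]
```

```bash
python3 -m crank '{"dp":[[0,0,0],[0,0,0],[0,0,0],[0.03,0.08,0.8],[0,0,1.2],[0,0,1.2],[0,0,0.8],[0,0,0.3]],"delta_rot":[[0,0,0.05],[0,0,0.08],[0,0,0.03],[0,0,0],[0,0,0],[0,0,0],[0,0,0],[0,0,0]]}';python3 go.py .5993 -.059 .0498 -42.8
python3 - <<'E'
from meas import *
im=ctrl.get_image("side")
cv2.imwrite("pics/f14.png",cv2.resize(im[201-50:201+30,366-48:366+48],(720,600),interpolation=2))
E
```

```text
time: 25.6
position: [0.5971, -0.0596, 0.0737]
tool_rot: [2.925, -1.143, -0.004]
ft_force: [-0.5, -0.1, -1.2]
grip_width: 0.704
t25.6 p [ 0.5971 -0.0596  0.0737] yaw -42.67 F [-0.5 -0.1 -1.2] w 6.13cm
dp cm [ 0.13 -0.2   2.39] rot [0.0019 0.0019 0.0023]
after turn dp [ 0.12 -0.19  2.39] q [-0.38  0.38  0.52  1.78 -0.22  1.04 -0.52]
```

View pics/f14.png

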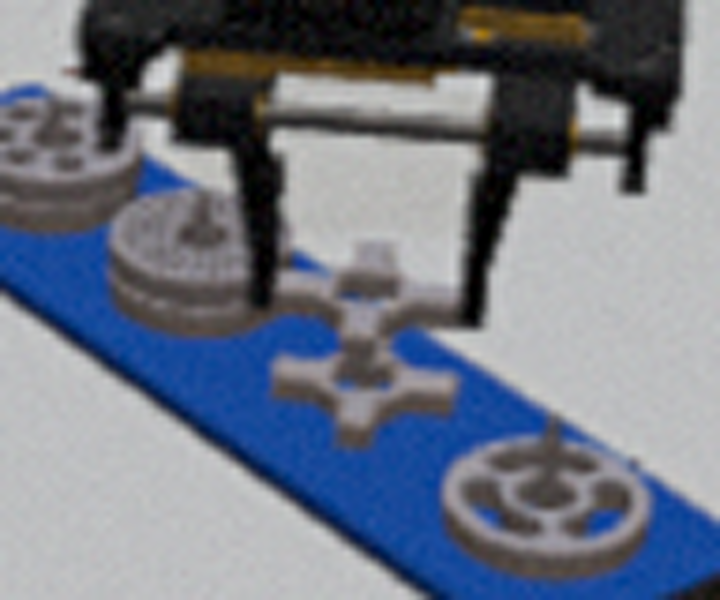

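```bash
python3 -m crank '{"dp":[[0.05,-0.1,0.4],[0,0,0.5],[0,0,0.5],[0,0,0.4],[0,0,0.3],[0,0,0.1],[0,0,0],[0,0,0]],"delta_rot":[[0,0,0],[0,0,0],[0,0,0],[0,0,0],[0,0,0],[0,0,0],[0,0,0],[0,0,0]]}';python3 go.py .5993 -.059 .0498 -42.8
python3 - <<'E'
from meas import *
im=ctrl.get_image("side")
cv2.imwrite("pics/f15.png",cv2.resize(im[201-50:201+30,366-48:366+48],(720,600),interpolation=2))
E
```

```text
time: 26.45
position: [0.5993, -0.0593, 0.0537]
tool_rot: [-2.926, 1.143, -0.0]
ft_force: [0.6, 0.2, -1.2]
grip_width: 0.709
t26.4 p [ 0.5993 -0.0593  0.0537] yaw -42.69 F [ 0.6  0.2 -1.2] w 6.17cm
dp cm [-0.02 -0.02  0.39] rot [-0.0003 -0.0002  0.002 ]
after turn dp [-0.02 -0.02  0.39] q [-0.37  0.41  0.51  1.79 -0.24  1.   -0.51]
```

View pics/f15.png

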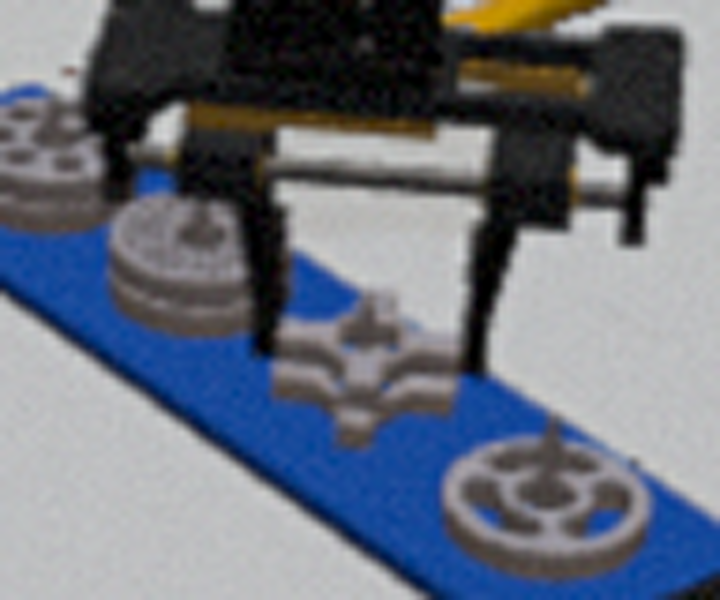

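```bash
python3 -m crank '{"dp":[[0,0,0.15],[0,0,0.15],[0,0,0.07],[0,0,0],[0,0,0],[0,0,0],[0,0,0],[0,0,0]],"delta_rot":[[0,0,0],[0,0,0],[0,0,0],[0,0,0],[0,0,0],[0,0,0],[0,0,0],[0,0,0]]}';python3 go.py .5993 -.059 .0498 -42.8
```

```text
time: 27.3
position: [0.5992, -0.0592, 0.05]
tool_rot: [-2.926, 1.143, 0.0]
ft_force: [-1.3, 0.7, 2.1]
grip_width: 0.704
t27.3 p [ 0.5992 -0.0592  0.05  ] yaw -42.68 F [-1.3  0.7  2.1] w 6.13cm
dp cm [-0.01 -0.03  0.02] rot [-0.0001  0.0002  0.0021]
after turn dp [-0.01 -0.03  0.02] q [-0.37  0.42  0.51  1.79 -0.24  0.99 -0.51]
```

The force has turned upward, so the knife is resting. Release and retreat.

```bash
python3 -m crank '{"dp":[[0,0,0],[0,0,0],[0,0,0],[0,0,0],[0,0,0],[0,0,0],[0,0,0],[0,0,0]],"delta_rot":[[0,0,0],[0,0,0],[0,0,0],[0,0,0],[0,0,0],[0,0,0],[0,0,0],[0,0,0]]}' 8.7; python3 -m crank '{"dp":[[0,0,-0.5],[0,0,-1],[0,0,-1.5],[0,0,-2],[0,0,-2],[0,0,-2],[0,0,-1],[0,0,0]],"delta_rot":[[0,0,0],[0,0,0],[0,0,0],[0,0,0],[0,0,0],[0,0,0],[0,0,0],[0,0,0]]}'; python3 -m crank '{"dp":[[0,0,0],[0,0,0],[0,0,0],[0,0,0],[0,0,0],[0,0,0],[0,0,0],[0,0,0]],"delta_rot":[[0,0,-0.08],[0,0,-0.13],[0,0,-0.14],[0,0,-0.14],[0,0,-0.14],[0,0,-0.12],[0,0,-0.06],[0,0,0]]}'; python3 go.py .501 -.3357 .14 3.5
python3 - <<'E'
from meas import *
im=ctrl.get_image("side")
cv2.imwrite("pics/f16.png",cv2.resize(im[201-50:201+30,366-48:366+48],(720,600),interpolation=2))
u=proj("side",(.501,-.3357,.012)).astype(int);print(u)
cv2.imwrite("pics/f17.png",cv2.resize(im[u[1]-40:u[1]+40,u[0]-48:u[0]+48],(720,600),interpolation=2))
E
```

```text
time: 28.1
position: [0.5992, -0.0593, 0.0499]
tool_rot: [-2.926, 1.143, -0.0]
ft_force: [0.1, -0.5, 0.2]
grip_width: 0.995
time: 28.9
position: [0.6006, -0.0594, 0.1524]
tool_rot: [-2.924, 1.143, -0.006]
ft_force: [0.2, 0.5, 0.4]
grip_width: 0.997
time: 29.7
position: [0.5985, -0.0593, 0.1489]
tool_rot: [-3.14, -0.102, 0.003]
ft_force: [-1.0, 0.3, -0.1]
grip_width: 0.999
t29.7 p [ 0.5985 -0.0593  0.1489] yaw 3.72 F [-1.   0.3 -0.1] w 8.69cm
dp cm [-11.53  26.95   0.9 ] rot [-0.0002  0.0016  0.0039]
after turn dp [-11.42  26.99   0.89] q [-0.3   0.29  0.42  1.71 -0.13  1.17  0.22]
[409 281]
```

View pics/f16.png

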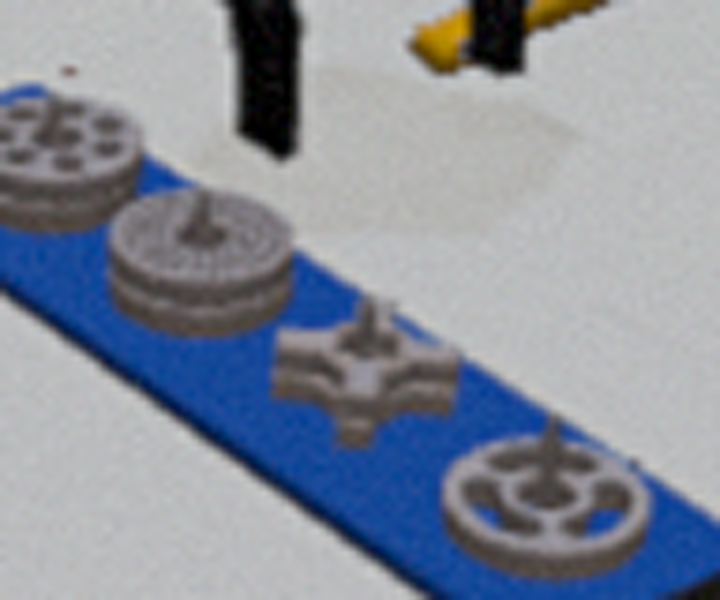

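View pics/f17.png

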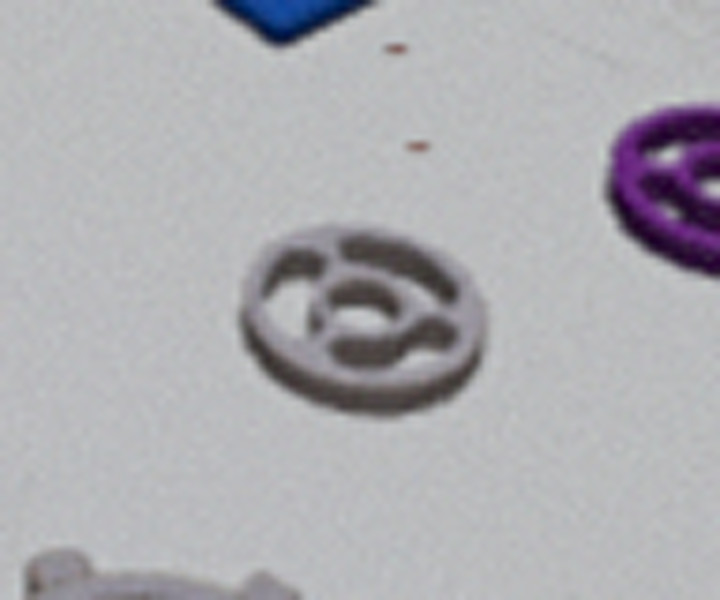

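```bash
python3 - <<'E'
from meas import *
print(ray("side",(409-48+363/7.5-.43,281-40+306/7.5-.43),.012))
E
python3 -m crank '{"dp":[[-1.2,2.8,0],[-1.8,4.1,0],[-1.9,4.4,0],[-1.9,4.4,0],[-1.9,4.4,0.3],[-1.6,3.8,0.3],[-0.9,2.1,0.3],[-0.3,0.9,0]],"delta_rot":[[0,0,0],[0,0,0],[0,0,0],[0,0,0],[0,0,0],[0,0,0],[0,0,0],[0,0,0]]}'; python3 -m crank '{"dp":[[0,0,0.5],[0,0,1],[0,0,1],[0,0,1],[0,0,1],[0,0,1],[0,0,0.5],[0,0,0]],"delta_rot":[[0,0,0],[0,0,0],[0,0,0],[0,0,0],[0,0,0],[0,0,0],[0,0,0],[0,0,0]]}'; python3 go.py .501 -.3357 .0222 3.5
```

```text
[ 0.50119219 -0.33470875  0.012     ]
time: 30.55
position: [0.4995, -0.3382, 0.1402]
tool_rot: [3.14, 0.092, -0.003]
ft_force: [0.5, 0.0, -1.2]
grip_width: 0.996
time: 31.35
position: [0.5014, -0.3348, 0.0798]
tool_rot: [-3.139, -0.102, 0.002]
ft_force: [0.4, 0.1, 0.1]
grip_width: 0.998
t31.4 p [ 0.5014 -0.3348  0.0798] yaw 3.72 F [0.4 0.1 0.1] w 8.69cm
dp cm [-0.04  0.09  5.76] rot [-0.0008  0.0015  0.0038]
after turn dp [-0.05  0.08  5.76] q [ 0.09  0.39  0.55  1.77 -0.23  1.05  0.79]
```

```bash
python3 -m crank '{"dp":[[0,0.03,0.8],[0,0,1.2],[0,0,1.3],[0,0,1.2],[0,0,0.8],[0,0,0.45],[0,0,0],[0,0,0]],"delta_rot":[[0,0,0],[0,0,0],[0,0,0],[0,0,0],[0,0,0],[0,0,0],[0,0,0],[0,0,0]]}'; python3 go.py .501 -.3352 .0222 3.5
python3 - <<'E'
from meas import *
im=ctrl.get_image("side")
cv2.imwrite("pics/f18.png",cv2.resize(im[281-50:281+30,409-48:409+48],(720,600),interpolation=2))
E
```

```text
time: 32.15
position: [0.5022, -0.3357, 0.0236]
tool_rot: [3.14, 0.102, 0.001]
ft_force: [0.0, 0.8, 0.2]
grip_width: 1.002
t32.1 p [ 0.5022 -0.3357  0.0236] yaw 3.72 F [0.  0.8 0.2] w 8.72cm
dp cm [-0.11 -0.06  0.14] rot [ 0.0003 -0.0004  0.0039]
after turn dp [-0.11 -0.06  0.14] q [ 0.11  0.46  0.53  1.8  -0.28  0.95  0.82]
```

View pics/f18.png

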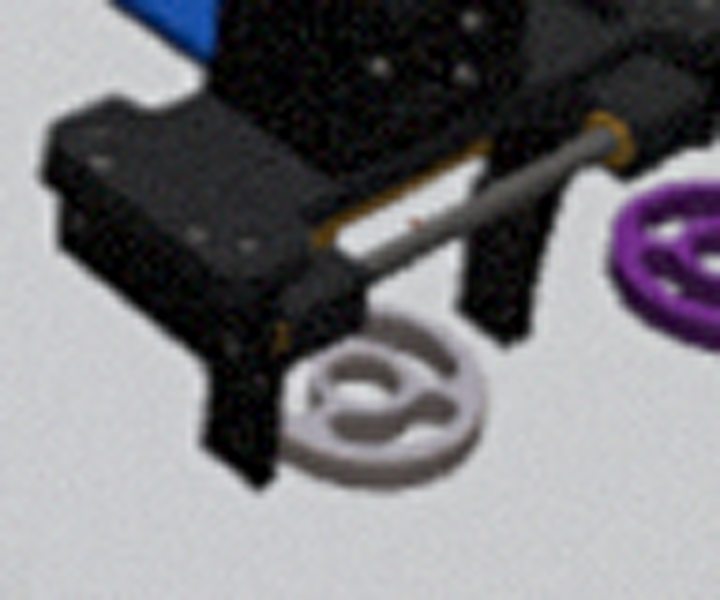

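```bash
python3 -m crank '{"dp":[[0,0,0.1],[0,0,0],[0,0,0],[0,0,0],[0,0,0],[0,0,0],[0,0,0],[0,0,0]],"delta_rot":[[0,0,0],[0,0,0],[0,0,0],[0,0,0],[0,0,0],[0,0,0],[0,0,0],[0,0,0]]}' 5.5 35; python3 go.py .6045 -.1497 .12 3.5;  python3 -m crank '{"dp":[[0,0,0],[0,0,0],[0,0,-0.5],[0,0,-1],[0,0,-1.5],[0,0,-2],[0,0,-2.5],[0,0,-2]],"delta_rot":[[0,0,0],[0,0,0],[0,0,0],[0,0,0],[0,0,0],[0,0,0],[0,0,0],[0,0,0]]}'; python3 go.py .6045 -.1497 .12 3.5
```

```text
time: 33.0
position: [0.5017, -0.3355, 0.0225]
tool_rot: [-3.14, -0.102, 0.0]
ft_force: [-2.5, -0.1, 3.5]
grip_width: 0.761
t33.0 p [ 0.5017 -0.3355  0.0225] yaw 3.72 F [-2.5 -0.1  3.5] w 6.62cm
dp cm [ 11.46 -17.88  -9.75] rot [-0.0002  0.0003  0.0038]
after turn dp [ 11.39 -17.92  -9.75] q [ 0.11  0.46  0.53  1.8  -0.28  0.95  0.82]
time: 33.8
position: [0.5026, -0.3359, 0.12]
tool_rot: [3.139, 0.102, 0.004]
ft_force: [0.3, -0.8, -1.2]
grip_width: 0.761
t33.8 p [ 0.5026 -0.3359  0.12  ] yaw 3.72 F [ 0.3 -0.8 -1.2] w 6.62cm
dp cm [ 11.37 -17.92   0.  ] rot [ 0.0012 -0.0023  0.0038]
after turn dp [ 11.3  -17.97  -0.  ] q [ 0.07  0.34  0.57  1.73 -0.2   1.12  0.77]
```

```bash
python3 -m crank '{"dp":[[1.2,-1.9,0],[1.8,-2.9,0],[2.1,-3.3,0],[2.1,-3.3,0],[1.9,-2.9,0],[1.4,-2.2,0],[0.8,-1.4,0],[0,0,0]],"delta_rot":[[0,0,0],[0,0,0],[0,0,0],[0,0,0],[0,0,0],[0,0,0],[0,0,0],[0,0,0]]}'; python3 go.py .6045 -.1497 .12 3.5
python3 - <<'E'
from meas import *
im=ctrl.get_image("side")
u=proj("side",(.6045,-.1497,.06)).astype(int);print(u)
cv2.imwrite("pics/f19.png",cv2.resize(im[u[1]-40:u[1]+40,u[0]-48:u[0]+48],(720,600),interpolation=2))
E
```

```text
time: 34.6
position: [0.6044, -0.1465, 0.118]
tool_rot: [-3.139, -0.109, -0.002]
ft_force: [-0.2, 0.7, -1.3]
grip_width: 0.756
t34.6 p [ 0.6044 -0.1465  0.118 ] yaw 3.98 F [-0.2  0.7 -1.3] w 6.58cm
dp cm [-0.02  0.32 -0.2 ] rot [-0.001  -0.0014  0.0083]
after turn dp [-0.01  0.32 -0.2 ] q [-0.19  0.37  0.48  1.69 -0.19  1.13  0.41]
[391 205]
```

View pics/f19.png

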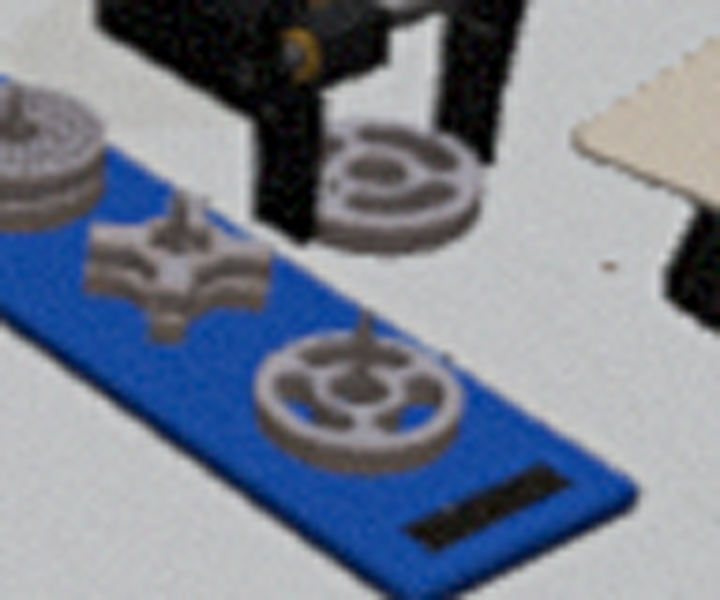

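```bash
python3 - <<'E'
from meas import *
f=lambda a,b,z:ray("side",(391-48+a/7.5-.43,205-40+b/7.5-.43),z).round(4)
print("held",f(378,170,.1075),"st bore",f(359,386,.027),"tip",f(368,312,.057))
E
python3 -m crank '{"dp":[[0,0.1,0.8],[0,0.07,1.1],[0,0,1.1],[0,0,1.1],[0,0,0.8],[0,0,0.4],[0,0,0],[0,0,0]],"delta_rot":[[0,0,0],[0,0,0],[0,0,0],[0,0,0],[0,0,0],[0,0,0],[0,0,0],[0,0,0]]}'; python3 go.py .6045 -.1497 .0498 3.5
python3 - <<'E'
from meas import *
im=ctrl.get_image("side")
cv2.imwrite("pics/f20.png",cv2.resize(im[205-40:205+40,391-48:391+48],(720,600),interpolation=2))
E
```

```text
held [ 0.6078 -0.1445  0.1075] st bore [ 0.607  -0.1455  0.027 ] tip [ 0.6061 -0.1476  0.057 ]
time: 35.45
position: [0.6035, -0.1513, 0.0646]
tool_rot: [3.14, 0.102, 0.001]
ft_force: [0.3, -0.2, -1.0]
grip_width: 0.76
t35.5 p [ 0.6035 -0.1513  0.0646] yaw 3.73 F [ 0.3 -0.2 -1. ] w 6.61cm
dp cm [ 0.11 -0.15  1.48] rot [ 0.0001 -0.0005  0.0041]
after turn dp [ 0.11 -0.15  1.48] q [-0.17  0.43  0.46  1.73 -0.22  1.03  0.43]
```

View pics/f20.png

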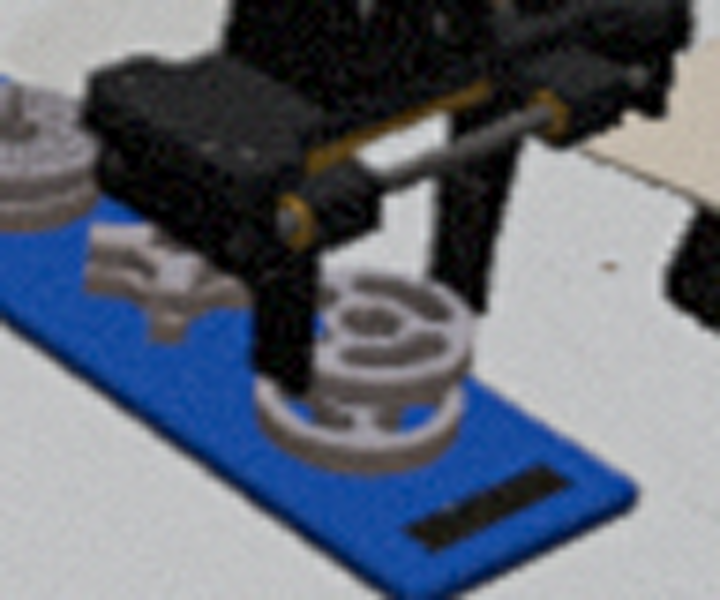

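```bash
python3 -m crank '{"dp":[[0.1,-0.15,0.2],[0,0,0.3],[0,0,0.3],[0,0,0.25],[0,0,0.2],[0,0,0.1],[0,0,0],[0,0,0]],"delta_rot":[[0,0,0],[0,0,0],[0,0,0],[0,0,0],[0,0,0],[0,0,0],[0,0,0],[0,0,0]]}'; python3 go.py .6045 -.1497 .0498 3.5
python3 -m crank '{"dp":[[0,0,0.08],[0,0,0.03],[0,0,0],[0,0,0],[0,0,0],[0,0,0],[0,0,0],[0,0,0]],"delta_rot":[[0,0,0],[0,0,0],[0,0,0],[0,0,0],[0,0,0],[0,0,0],[0,0,0],[0,0,0]]}'; python3 go.py .6045 -.1497 .0498 3.5
```

```text
time: 36.3
position: [0.6041, -0.1497, 0.0509]
tool_rot: [-3.14, -0.102, -0.0]
ft_force: [0.1, -0.1, -2.2]
grip_width: 0.761
t36.3 p [ 0.6041 -0.1497  0.0509] yaw 3.72 F [ 0.1 -0.1 -2.2] w 6.62cm
dp cm [0.04 0.   0.11] rot [-0.     -0.0002  0.0039]
after turn dp [0.04 0.   0.11] q [-0.17  0.45  0.46  1.74 -0.23  1.01  0.44]
time: 37.1
position: [0.6041, -0.1496, 0.0497]
tool_rot: [-3.14, -0.102, -0.0]
ft_force: [-0.1, -0.8, -1.6]
grip_width: 0.756
t37.1 p [ 0.6041 -0.1496  0.0497] yaw 3.73 F [-0.1 -0.8 -1.6] w 6.58cm
dp cm [ 0.04  0.01 -0.01] rot [-0.0001 -0.      0.004 ]
after turn dp [ 0.04  0.01 -0.01] q [-0.17  0.45  0.46  1.74 -0.23  1.01  0.44]
```

```bash
python3 -m crank '{"dp":[[0,0,0.04],[0,0,0],[0,0,0],[0,0,0],[0,0,0],[0,0,0],[0,0,0],[0,0,0]],"delta_rot":[[0,0,0],[0,0,0],[0,0,0],[0,0,0],[0,0,0],[0,0,0],[0,0,0],[0,0,0]]}'; python3 -m crank '{"dp":[[0,0,0],[0,0,0],[0,0,0],[0,0,0],[0,0,0],[0,0,0],[0,0,0],[0,0,0]],"delta_rot":[[0,0,0],[0,0,0],[0,0,0],[0,0,0],[0,0,0],[0,0,0],[0,0,0],[0,0,0]]}' 8.7; python3 -m crank '{"dp":[[0,0,-0.5],[0,0,-1],[0,0,-1.5],[0,0,-2],[0,0,-2],[0,0,-2],[0,0,-2],[0,0,-1]],"delta_rot":[[0,0,0],[0,0,0],[0,0,0],[0,0,0],[0,0,0],[0,0,0],[0,0,0],[0,0,0]]}';  python3 -m crank '{"dp":[[-1,0,-1],[-2,0,-1],[-3,0,-1],[-3,0,-1],[-3,0,-1],[-2,0,0],[-1,0,0],[0,0,0]],"delta_rot":[[0,0,0],[0,0,0],[0,0,0],[0,0,0],[0,0,0],[0,0,0],[0,0,0],[0,0,0]]}'
python3 - <<'E'
from meas import *
im=ctrl.get_image("side"); cv2.imwrite("pics/f21.png",cv2.resize(im[140:250,290:440],(795,583),interpolation=2))
im=ctrl.get_image("top"); cv2.imwrite("pics/f22.png",cv2.resize(im[120:290,190:470],(784,476),interpolation=2))
E
```

```text
time: 37.9
position: [0.6041, -0.1497, 0.0496]
tool_rot: [-3.14, -0.102, -0.0]
ft_force: [-0.6, 0.4, 1.1]
grip_width: 0.757
time: 38.7
position: [0.6041, -0.1496, 0.0494]
tool_rot: [-3.14, -0.102, -0.0]
ft_force: [0.1, 0.1, 0.9]
grip_width: 1.004
time: 39.5
position: [0.6053, -0.1502, 0.1729]
tool_rot: [3.139, 0.102, 0.007]
ft_force: [0.7, -0.8, 0.8]
grip_width: 0.998
time: 40.3
position: [0.4532, -0.1595, 0.2193]
tool_rot: [-3.139, -0.101, -0.0]
ft_force: [-0.3, 0.3, 0.2]
grip_width: 1.002
```

View pics/f21.png

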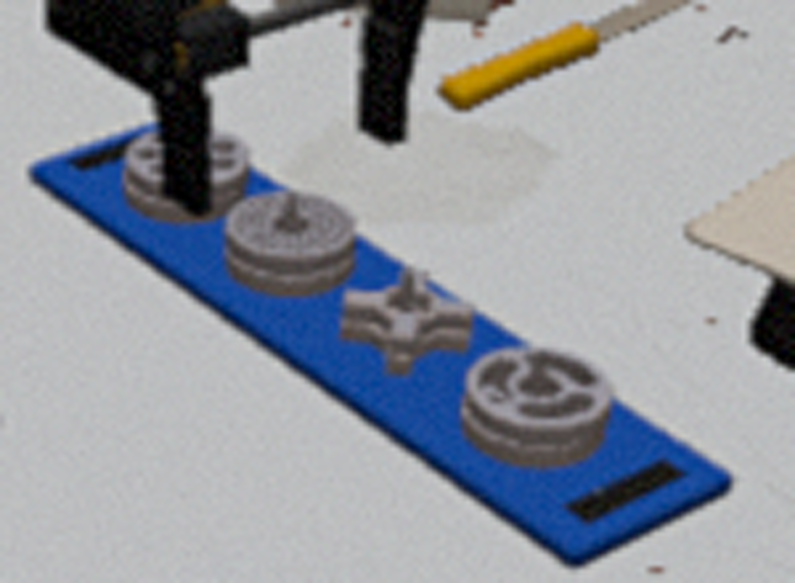

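View pics/f22.png

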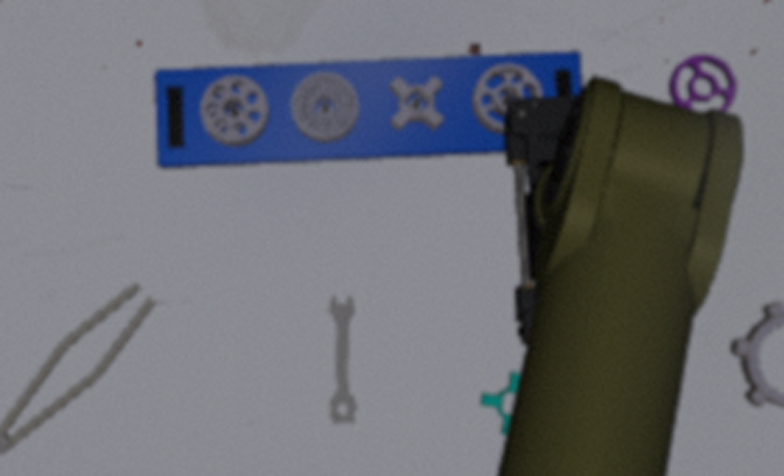

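All four parts are stacked with the posts showing through the bores. One idle call to let the arm settle, then I hand in.

```bash
python3 -m crank '{"dp":[[0,0,0],[0,0,0],[0,0,0],[0,0,0],[0,0,0],[0,0,0],[0,0,0],[0,0,0]],"delta_rot":[[0,0,0],[0,0,0],[0,0,0],[0,0,0],[0,0,0],[0,0,0],[0,0,0],[0,0,0]]}'; python3 -c "
from bench import ctrl
print(ctrl.close_job())"
```

```text
time: 41.2
position: [0.4544, -0.1594, 0.2194]
tool_rot: [-3.14, -0.102, -0.0]
ft_force: [0.7, -0.0, -0.7]
grip_width: 1.003
the job is handed in; nothing more can be done
None
```

I put the fine, coarse and kidney plates and the grey cross knife onto the posts that held their like, released each one, and handed the job in at about 41 s. I left the turquoise knife and the purple kidney plate alone.

In the last pictures all four parts lie flat on their stacks with the posts through the bores. The gripper was open and clear of the work, with the force near zero. The arm and gripper hid parts of the kidney and coarse plates in one view each, but each plate was clear in the other view. The two cameras disagreed by up to about 4 mm on some positions, so I re-centred over the coarse plate by 3 mm before gripping; this was within the bore clearance.

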